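Refit the base tray of a laboratory water bath

ROBOT

A 6-joint arm with a two-finger parallel gripper is mounted at the origin on the work surface. World frame = base frame: x ahead of the robot, y to its left, z up, the work surface at z = 0. Lengths are in m, angles in rad, forces in N, time in s.
With the tool pointing down it reaches from about 0.325 to 0.925 m from the base axis. Payload 3.1 kg.
Tool frame: the origin (TCP) lies on the centre line of the jaws, within the pads' length; the fingertips stand 11 mm ahead of it and the grasp point (between the pads) lies 8 mm behind it; z points along the fingers, y is the direction in which the jaws open and shut (so a half turn about z gives the same grasp; the last joint's range is limited). The gripper opens to 85 mm and grips with 20 to 120 N. Pads are 22 mm wide; open, the fingers measure 114 mm over their backs; the gripper's body (76 mm by 85 mm) begins 54 mm behind the grasp point. The pads swing forward as they close: fully open they stand 13 mm farther back than shut.
Start: joints at [-1.409, 0.217, 1.613, -0, 1.311, -0.112], TCP at [0.169, -0.602, 0.242] pointing down, gripper open.
Joint ranges: [-2.75, 2.75], [-0.78, 2.1], [0.31, 2.55], [-1.13, 4.27], [0.13, 2.63], [-2.58, 2.58]. Speed limits (rad/s): [2.79, 2.79, 3.14, 3.14, 3.14, 3.14].

INTERFACE

Orientations are given as a 3x3 rotation matrix whose columns are the frame's x, y, z axes.
In Python, from workcell import ctrl gives the robot as it stands.
- The arm moves only by the tool play_rows, never from a script. Its argument "series" is a list of rows, each an object with "delta_pos": the shift along the tool's x, y, z in mm, a list of three; "spin": the turn about the tool's z in rad. In form: [{"delta_pos": [dx, dy, dz], "spin": spin}, ...]. A call has 1 to 8 rows; each row is the pose to reach, as a shift and turn from the pose commanded when the call began, along the tool's axes at that moment; what a row does not reach only later rows make up. A row lasts 1/10 s, in which the tool goes at most 50 mm and 8.59 degrees, less where a joint would pass 70% of its speed; a pose out of reach is approached as far as the arm can. A call with a gripper value outside its range is refused whole. "gripper" is the opening, from 0 (shut) to 1 (fully open), set as the call begins (left out, the last holds). The fingers move at their own pace and stop on an object; "squeeze" is the grip in N (left out, the last holds). Time passes only in rows, so rows that repeat a pose let the fingers close. It gives the time, the measured TCP pose, the force and the opening at its end, in the units of the state.
- ctrl.get_state(): the state, without advancing time (a new reading comes with each control period).
- ctrl.get_image(name): name is "scene" or "top" or "wrist"; returns a dict with "image" (384x512x3 uint8, blue, green, red), "fx", "fy", "cx", "cy" (pixels), "xyz" and "orientation" of the camera in the world. Camera axes: x right, y down, z forward; pixel columns grow to the right and rows downward; lengths in m; the calibration is good to about 2 mm. A picture is of the moment at which its call begins. There is no depth.
- ctrl.sign_off(): hands the job in, once; it reports no verdict.
Trained networks look in a picture, given as the dict that the camera call returned (one of the last four; its "shot" number tells which), for a name from the list of things; names that differ only in an ending like _2 or _b are one class to them, and where a whole thing is asked for, a point or a joint stands for the part that bears it (a point fixed in the world has none). Each returns a list of dicts, best first, with "score" (0 to 1); they miss things now and then, are a little off and sometimes report something else, mostly with a low value. They report only what shows in the picture. A call takes as long as a camera call.
- ctrl.spot_in(query, picture): "at" ([column, row] in pixels, amid what is visible of it).
- ctrl.trace(query, picture): "region" (384x512 bool, what is visible of it) and "at" ([column, row] in pixels, amid what is visible of it).
The state is a dict: "clock": time; "q": joint angles; "joint_velocities": joint speeds; "joint_torque": joint torques, N m; "tcp_pos": TCP position; "tcp_rot": TCP orientation; "contact_force": force on the tool from outside, world axes, zero at the start; "wrist_torque": the same for the moment, N m; "grip_width": finger opening in m.
Only numpy, scipy, OpenCV 4.12 (cv2) and the standard library are available. Lean on these libraries where they do the work, as an engineer would, in place of code of your own. Each camera call takes 0.05 s, during which the arm holds its last target.

TASK

The water bath on the bench has been drained and cleaned: put its perforated base tray back. The tray is longer than the mouth of the tank, so pick it up by its blue handle, slip one end down at a slant under the grey control deck until it meets the tank's end wall, bring the other end down past the narrow steel rim, and let it down flat on the two ledges; then slide it away from the deck until it butts against the wall under the narrow rim, let go and leave it there. Do not drop, jam or force the tray, and leave the other things on the bench where they stand.

Things in the scene. Friction and masses are not known exactly. Their poses are not given: they have to be found in the camera images.
- tray_grip (a point): centre of the blue handle grip of the loose tray: a bar 100 mm long (tray x), 14 wide (y), 24 high (z), on two 8 mm steel posts at tray x = +-40; best pinched across its 14 mm from above. Axes are the tray's: x along its length, y across, z up. The point is 100 mm above the underside of the plate, over its middle
- tray_plate (a point): stainless perforated base tray, rigid, 0.4 to 0.75 kg (varies): middle of the UNDERSIDE of its flat plate, 220 mm long (x), 130 wide (y), 5 thick, square edges. Axes as tray_grip; both ends are alike, so a half turn about z makes no difference. It starts lying flat on the bench
- bath_mouth (a point): middle of the mouth of the fixed white water bath, level with its rim, 150 mm above the bench. Axes: x along the tank from the grey control deck to the narrow steel rim, y across, z up. Mouth 188 mm long (x +-94), 140 wide (y +-70, straight walls). Casing x -190 to +130, y +-96; console 18 high on it, x -188 to -128. Tank floor 120 below the rim. All rigid, nothing gives
- deck_edge (a point): middle of the deck's lower edge at the mouth, at x = -94, z = -30 in the axes of bath_mouth (same axes). The deck is 30 mm thick (top level with the rim) and overhangs the tank by 31, from here to the end wall at x = -125. Under it a ledge runs across the tank, x = -125 to -88; its height is adjustable and NOT reported: its top lies anywhere from 58 to 84 mm below the rim
- rim_edge (a point): middle of the narrow rim's lower edge at the mouth, at x = +94, z = -12 in the axes of bath_mouth (same axes). This rim is 12 mm thick and overhangs the tank by 14, from here to the end wall at x = +108. Under it runs the other ledge, x = +84 to +108, always at the same height as the first: both fixed, 58 to 84 mm below the rim, to be found by feel
- bath_home (a point): where tray_plate must finally be in plan (axes as bath_mouth): mid-width, 110 mm from the end wall under the rim; 71 mm below the rim, the ledges' middle setting. On the way in, the low end must be on the ledge and right against the wall under the deck, the tray slanted about 0.3 rad: with high ledges that leaves only 2 mm between its upper end and the narrow rim
- vial_a_c (a point): small white-capped sample vial, 27 mm across, 50 mm high, standing (its centre); leave alone
- vial_b_c (a point): another such vial; leave alone
- vial_c_c (a point): another such vial; leave alone
- plate: white 96-well plate, 128 x 86 x 15 mm, lying on the bench (underside); leave alone
- bottle: clear bottle with blue cap, 80 mm across, 150 mm high (underside); leave alone
- beaker: small glass beaker, 68 mm across, 85 mm high (underside); leave alone
- bath_lid: gabled steel lid of the bath with a black knob, 235 x 150 x 64 mm, lying on the bench (underside); leave alone

How it is judged:
By the outcome, as a careful person would: the job done as asked, in the order asked, and still so for the second after the job is handed in, with the robot touching nothing.
It also fails if it takes over 72 s, if anything falls off the work surface, if the arm or the gripper's body presses on something with over 40 N, if the wrist force passes 120 N, or if a joint passes its speed limit or range.

## Working session

There is one attempt and no reset: what is moved stays moved. The work goes in short steps, Python scripts to look and compute and a tool call to move; the robot and the scene stay as the last step left them, time stands still between calls to the robot, and variables do not carry over. Pictures are saved under pics/ and viewed, and the job is handed in when it is done.

Besides the shell and the picture viewer there is one more tool, called as a command line: name --argument value ..., lists and objects as JSON in quotes. play_rows: Moves the arm, as the interface text tells. Its arguments: {"type":"object","properties":{"series":{"type":"array","items":{"type":"object","properties":{"delta_pos":{"type":"array","items":{"type":"number"}},"spin":{"type":"number"}}}},"gripper":{"type":"number"},"squeeze":{"type":"number"}},"required":["series"]}

```bash
mkdir -p pics; ls
cat > h.py <<'E'
import numpy as np, cv2
from workcell import ctrl
def ray(p,px):
    d=np.array([(px[0]-p['cx'])/p['fx'],(px[1]-p['cy'])/p['fy'],1.])
    return np.array(p['xyz']),np.array(p['orientation'])@d
def onz(p,px,z):
    o,d=ray(p,px); return o+d*(z-o[2])/d[2]
def proj(p,X):
    c=np.array(p['orientation']).T@(np.array(X)-np.array(p['xyz']))
    return np.array([p['fx']*c[0]/c[2]+p['cx'],p['fy']*c[1]/c[2]+p['cy']])
E
python3 - <<'E'
from h import *
s=ctrl.get_state()
for k,v in s.items(): print(k,np.round(v,3).tolist())
for n in ['scene','top']:
    p=ctrl.get_image(n); cv2.imwrite(f'pics/{n}0.png',p['image'])
    print(n,p['fx'],p['cx'],p['cy'],np.round(p['xyz'],3),np.round(p['orientation'],3).tolist())
    for q in ['tray_grip','tray_plate','bath_mouth','deck_edge','rim_edge','bath_lid','vial_a_c','bottle','beaker','plate']:
        r=ctrl.spot_in(q,p); print(q,[(np.round(a['at'],1).tolist(),round(a['score'],2)) for a in r[:4]])
E
```

```text
pics
clock 0.0
q [-1.409, 0.218, 1.615, 0.0, 1.311, -0.112]
joint_velocities [-0.0, 0.002, -0.001, -0.0, 0.001, -0.001]
joint_torque [0.0, -39.684, -30.385, 0.0, 0.01, 0.0]
tcp_pos [0.169, -0.601, 0.241]
tcp_rot [[0.963, 0.27, -0.0], [0.27, -0.963, 0.002], [0.0, -0.002, -1.0]]
contact_force [0.36, -0.611, -0.377]
wrist_torque [-0.058, 0.01, 0.012]
grip_width 0.085
scene 366.99512707713166 251.28475746186038 197.1709161386998 [1.466 0.078 0.708] [[-0.248, 0.54, -0.804], [0.969, 0.133, -0.209], [-0.006, -0.831, -0.556]]
tray_grip [([390.6, 225.7], 0.7)]
tray_plate [([388.7, 229.0], 0.67)]
bath_mouth [([213.3, 192.9], 0.63)]
deck_edge [([216.2, 191.0], 0.58)]
rim_edge [([214.8, 193.1], 0.85), ([387.9, 227.0], 0.64)]
bath_lid [([127.2, 193.5], 0.96)]
vial_a_c [([335.9, 272.9], 0.74), ([388.4, 229.3], 0.69)]
bottle [([290.5, 263.9], 0.66)]
beaker [([376.7, 261.1], 0.95)]
plate [([427.8, 282.3], 0.82)]
top 426.4856766155717 257.50386569562096 198.77454931229084 [ 0.338 -0.126  1.411] [[0.018, -0.98, 0.2], [-1.0, -0.018, 0.002], [0.002, -0.2, -0.98]]
tray_grip [([205.4, 208.2], 0.67), ([141.8, 229.3], 0.58)]
tray_plate [([141.1, 231.7], 0.8), ([407.9, 231.0], 0.71)]
bath_mouth [([307.6, 214.8], 0.68)]
deck_edge [([307.4, 215.7], 0.82), ([410.7, 229.6], 0.62)]
rim_edge [([310.2, 215.3], 0.75)]
bath_lid [([408.5, 230.7], 0.91)]
vial_a_c [([307.5, 215.7], 0.2)]
bottle [([222.5, 147.3], 0.56)]
beaker [([161.0, 166.3], 0.82)]
plate [([116.9, 168.8], 0.92), ([221.1, 147.0], 0.72), ([408.5, 230.5], 0.54)]
```

View pics/scene0.png

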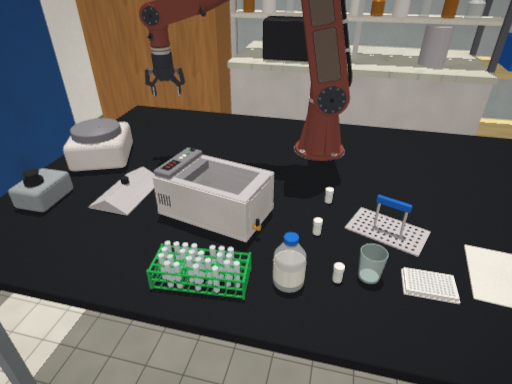

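View pics/top0.png

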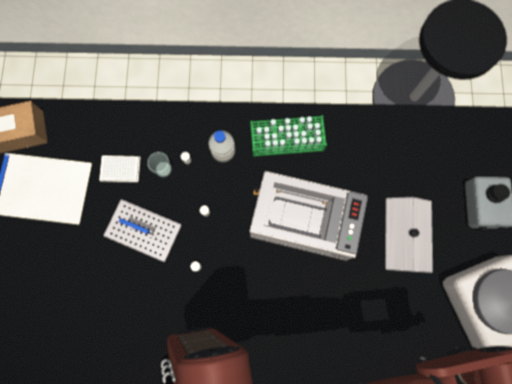

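Run:
```python
from h import *
im=cv2.imread('pics/top0.png')
a=cv2.resize(im[160:275,235:380],None,fx=5,fy=5,interpolation=cv2.INTER_CUBIC); cv2.imwrite('pics/zb.png',a)
b=cv2.resize(im[190:270,95:190],None,fx=7,fy=7,interpolation=cv2.INTER_CUBIC); cv2.imwrite('pics/zt.png',b)
im=cv2.imread('pics/scene0.png')
c=cv2.resize(im[145:240,150:280],None,fx=6,fy=6,interpolation=cv2.INTER_CUBIC); cv2.imwrite('pics/zs.png',c)
```

```text
(no output)
```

View pics/zb.png

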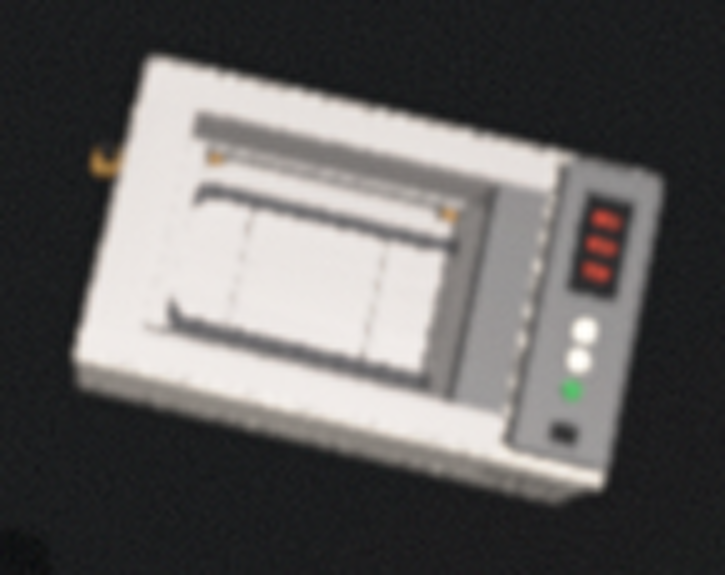

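View pics/zt.png

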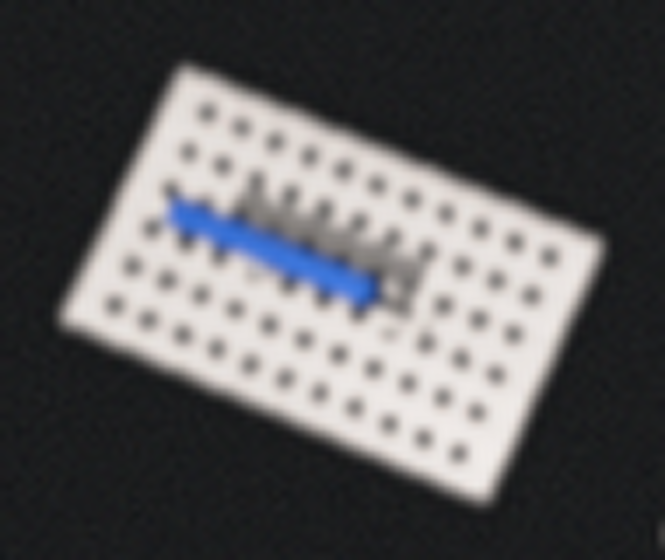

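View pics/zs.png

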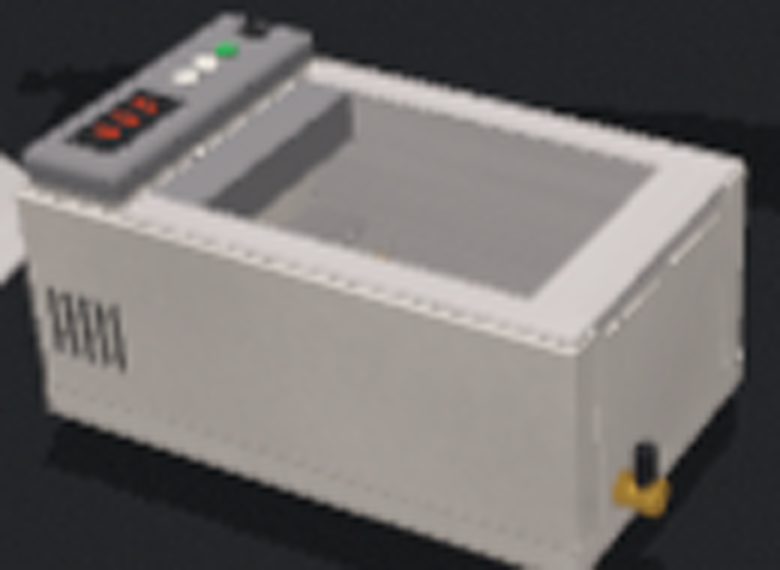

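```bash
cat > fit.py <<'E'
from h import *
from scipy.optimize import least_squares
T=ctrl.get_image('top'); S=ctrl.get_image('scene')
def un(U,f,ox,oy): return [(U[0]+.5)/f-.5+ox,(U[1]+.5)/f-.5+oy]
zb=lambda *U:un(U,5,235,160); zt=lambda *U:un(U,7,95,190); zs=lambda *U:un(U,6,150,145)
obs=[(T,(130,-96,0),zb(150,57)),(T,(130,96,0),zb(77,358)),(T,(-94,-70,0),zb(495,183)),(T,(-94,70,0),zb(450,397)),(T,(94,70,0),zb(148,328)),(T,(94,-70,0),zb(200,115)),
(S,(130,-96,0),zs(580,350)),(S,(130,96,0),zs(745,163)),(S,(-190,-96,0),zs(18,195)),(S,(94,-70,0),zs(530,297)),(S,(94,70,0),zs(660,165)),(S,(-94,-70,0),zs(215,203)),(S,(-94,70,0),zs(350,95))]
def fit(obs,z0,p0):
    def w(p,X):
        c,s=np.cos(p[2]),np.sin(p[2]); X=np.array(X)/1000
        return [p[0]+c*X[0]-s*X[1],p[1]+s*X[0]+c*X[1],z0+X[2]]
    f=lambda p:np.concatenate([proj(c,w(p,X))-np.array(u) for c,X,u in obs])
    r=least_squares(f,p0,loss='soft_l1'); return r.x,r.fun.reshape(-1,2)
if __name__=='__main__':
    for o in (obs,obs[:6],obs[6:]):
        p,e=fit(o,.15,[.4,-.25,1.4]); print('bath',np.round(p,4)); print(np.round(e,1).tolist())
    o=[(T,(110,-65,5),zt(60+123,63)),(T,(-110,-65,5),zt(605,240)),(T,(-110,65,5),zt(490,505)),(T,(110,65,5),zt(60,322)),(T,(50,0,112),zt(170,212)),(T,(-50,0,112),zt(380,290))]
    p,e=fit(o,0,[.3,.15,1.2]); print('tray',np.round(p,4)); print(np.round(e,1).tolist())
    r=ctrl.trace('tray_grip',S)
    print([(a['at'],a['score'],a['region'].sum()) for a in r])
    m=(S['image'][:,:,0].astype(int)-S['image'][:,:,2]>70); m[:, :360]=0;m[:,440:]=0;m[240:]=0
    ys,xs=np.nonzero(m); print(xs.mean(),ys.mean(), xs.min(),xs.max(),ys.min(),ys.max())
    print('pred handle in scene',proj(S,[p[0],p[1],.1]))
    im=cv2.resize(S['image'][190:255,335:440],None,fx=7,fy=7,interpolation=cv2.INTER_CUBIC); cv2.imwrite('pics/zts.png',im)
    for v in [(307,215)]: pass
    for q,u,z in [('vial',(185,157),.05),('vial',(204,210),.05),('vial',(195,266),.05),('bottle',(219,137),.15),('beaker',(158,160),.085)]: print(q,np.round(onz(T,u,z),3))
E
python3 fit.py
```

```text
bath [ 0.5627 -0.2482  1.3568]
[[-0.6, -0.6], [-0.7, -0.0], [0.6, -1.2], [0.3, 1.0], [-1.1, 0.3], [-1.1, -1.6], [-0.8, -0.9], [0.5, -1.6], [-1.5, -1.7], [0.4, -0.1], [0.4, -0.7], [-3.0, 0.2], [-0.2, -1.7]]
bath [ 0.5614 -0.2496  1.3529]
[[-0.0, -0.3], [-0.3, 0.2], [1.1, -0.7], [0.7, 1.5], [-0.7, 0.6], [-0.5, -1.2]]
bath [ 0.5664 -0.2459  1.357 ]
[[-0.3, -0.1], [1.0, -0.9], [-1.4, -1.0], [0.8, 0.7], [0.9, -0.0], [-2.8, 0.9], [0.1, -1.1]]
tray [0.5128 0.2559 1.2043]
[[0.3, 1.2], [-0.1, 0.3], [0.0, -1.0], [0.8, -0.1], [-0.2, -0.6], [-0.7, 0.4]]
[([389.5, 226.0], 0.71, np.int64(2552))]
394.09846153846155 203.14153846153846 377 412 194 212
pred handle in scene [393.00963926 202.31489892]
vial [0.753 0.12  0.05 ]
vial [0.575 0.049 0.05 ]
vial [0.396 0.07  0.05 ]
bottle [ 0.789 -0.     0.15 ]
beaker [0.73  0.2   0.085]
```

```bash
sleep 1; ls pics
```

```text
scene0.png
top0.png
zb.png
zs.png
zt.png
zts.png
```

View pics/zts.png

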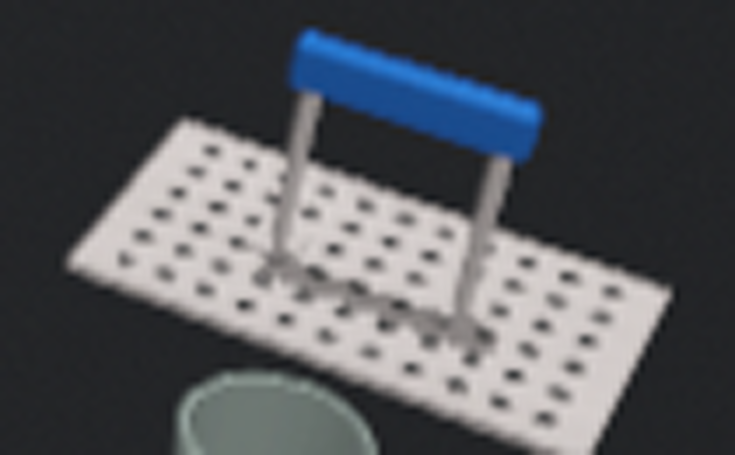

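```bash
cat >> h.py <<'E'
def go(x,y,z,yaw=None):
    s=ctrl.get_state(); R=np.array(s['tcp_rot']); d=R.T@(np.array([x,y,z])-s['tcp_pos'])*1000
    cy=np.arctan2(R[1,0],R[0,0]); 
    print('clock',s['clock'],'tcp',np.round(s['tcp_pos'],4),'yaw',round(cy,4),'F',np.round(s['contact_force'],2),'M',np.round(s['wrist_torque'],2),'w',round(s['grip_width'],4),'q6',round(s['q'][5],2))
    print('delta mm',np.round(d,1),'spin',None if yaw is None else round(-(yaw-cy),3))
E
python3 -c "
from h import *
go(.5,-.25,.42,1.356)"
```

```text
clock 1.25 tcp [ 0.169  -0.6017  0.2423] yaw 0.2739 F [-0.24  0.2   0.45] M [ 0.   -0.02  0.01] w 0.0852 q6 -0.11
delta mm [ 413.8 -249.1 -177.7] spin -1.082
```

play_rows --series '[{"delta_pos":[30,-15,-30],"spin":-0.1},{"delta_pos":[70,-40,-55],"spin":-0.24},{"delta_pos":[110,-65,-80],"spin":-0.38},{"delta_pos":[150,-90,-105],"spin":-0.52},{"delta_pos":[190,-113,-125],"spin":-0.66},{"delta_pos":[230,-137,-140],"spin":-0.8},{"delta_pos":[270,-161,-150],"spin":-0.94},{"delta_pos":[310,-185,-160],"spin":-1.08}]'

```text
clock: 2.05
tcp_pos: [0.4154, -0.3417, 0.4026]
tcp_rot: [[0.21, 0.978, 0.001], [0.978, -0.21, -0.001], [-0.001, 0.002, -1.0]]
contact_force: [0.1, 0.7, 0.1]
grip_width: 0.0849
```

```bash
python3 -c "
from h import *
go(.5,-.25,.42,1.356)
p=ctrl.get_image('wrist');cv2.imwrite('pics/w1.png',p['image']);print(p['fx'],p['xyz'],p['orientation'])"
```

```text
clock 2.05 tcp [ 0.4154 -0.3417  0.4026] yaw 1.3591 F [0.1  0.69 0.12] M [ 0.01 -0.06 -0.01] w 0.0849 q6 -0.61
delta mm [107.4  63.5 -17.4] spin 0.003
304.6860856207656 [ 0.43071539 -0.27087178  0.53485168] [[ 0.97769358 -0.20214906 -0.05701771]
 [-0.21002216 -0.9377624  -0.27657256]
 [ 0.00243982  0.2823782  -0.95930006]]
```

View pics/w1.png

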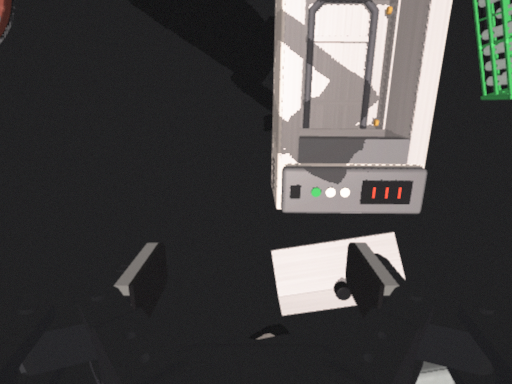

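```bash
python3 -c "
from h import *
go(.57,-.22,.42,1.356)"
```

```text
clock 2.1 tcp [ 0.4207 -0.3363  0.4048] yaw 1.3706 F [0.92 2.59 1.55] M [ 0.12 -0.09 -0.02] w 0.0854 q6 -0.61
delta mm [143.7 123.3 -13.6] spin 0.015
```

play_rows --series '[{"delta_pos":[35,30,-5],"spin":0.005},{"delta_pos":[70,60,-8],"spin":0.01},{"delta_pos":[105,90,-10],"spin":0.01},{"delta_pos":[140,120,-10],"spin":0.01},{"delta_pos":[140,120,-10],"spin":0.01},{"delta_pos":[140,120,-10],"spin":0.01}]'

```text
clock: 2.7
tcp_pos: [0.5619, -0.2317, 0.4108]
tcp_rot: [[0.223, 0.975, -0.001], [0.975, -0.223, -0.0], [-0.0, -0.001, -1.0]]
contact_force: [0.4, -1.1, 0.3]
grip_width: 0.0854
```

```bash
python3 -c "
from h import *
go(.57,-.22,.42,1.356)
p=ctrl.get_image('wrist');cv2.imwrite('pics/w2.png',p['image']);np.savez('w2.npz',**p)
go(.57,-.22,.42,1.356)
a=cv2.resize(p['image'][40:300,130:420],None,fx=2.2,fy=2.2,interpolation=cv2.INTER_CUBIC)
cv2.imwrite('pics/w2z.png',cv2.resize(p['image'],(768,576),interpolation=cv2.INTER_CUBIC))"
```

```text
clock 2.7 tcp [ 0.5619 -0.2317  0.4108] yaw 1.3456 F [ 0.37 -1.07  0.27] M [-0.01 -0.    0.01] w 0.0854 q6 -0.28
delta mm [13.2  5.2 -9.2] spin -0.01
clock 2.75 tcp [ 0.5613 -0.2325  0.411 ] yaw 1.344 F [ 0.28  0.08 -0.37] M [-0.01 -0.02 -0.01] w 0.0852 q6 -0.28
delta mm [14.1  5.7 -9. ] spin -0.012
```

View pics/w2z.png

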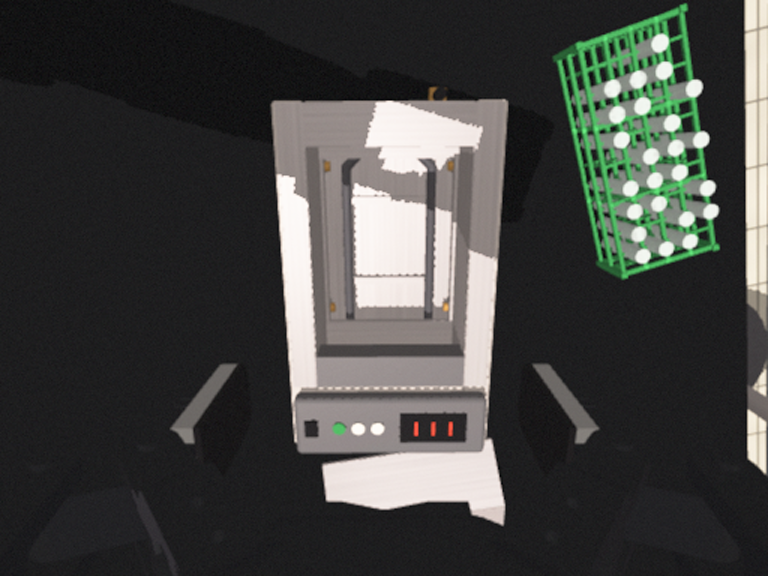

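```bash
cat > fit2.py <<'E'
from fit import *
W=dict(np.load('w2.npz'));
wz=lambda *U:un(U,1.5,0,0)
wo=[(W,(130,96,0),wz(272,101)),(W,(130,-96,0),wz(507,100)),(W,(94,70,0),wz(308,147)),(W,(94,-70,0),wz(472,147)),(W,(-94,70,0),wz(317,356)),(W,(-94,-70,0),wz(464,356))]
for o in (wo,wo+obs):
    p,e=fit(o,.15,[.56,-.25,1.356]); print('bath',np.round(p,4)); print(np.round(e,1).tolist())
im=cv2.resize(W['image'][80:260,170:345],None,fx=4.4,fy=3.3,interpolation=cv2.INTER_CUBIC); cv2.imwrite('pics/w2c.png',im)
E
python3 fit2.py
```

```text
bath [ 0.5637 -0.2487  1.3492]
[[-1.2, -0.4], [2.2, -0.3], [-2.0, 0.3], [2.3, -0.1], [-1.0, 0.8], [0.6, 0.5]]
bath [ 0.5631 -0.2485  1.352 ]
[[-2.0, -0.2], [1.4, -0.6], [-2.7, 0.4], [1.6, -0.4], [-1.2, 0.8], [0.4, 0.3], [-0.3, -0.9], [-0.7, -0.4], [0.8, -1.2], [0.3, 1.0], [-1.1, -0.0], [-0.8, -1.8], [-1.2, -0.8], [0.4, -1.4], [-1.6, -1.8], [0.0, -0.0], [0.3, -0.5], [-3.1, 0.2], [-0.1, -1.7]]
```

View pics/w2c.png

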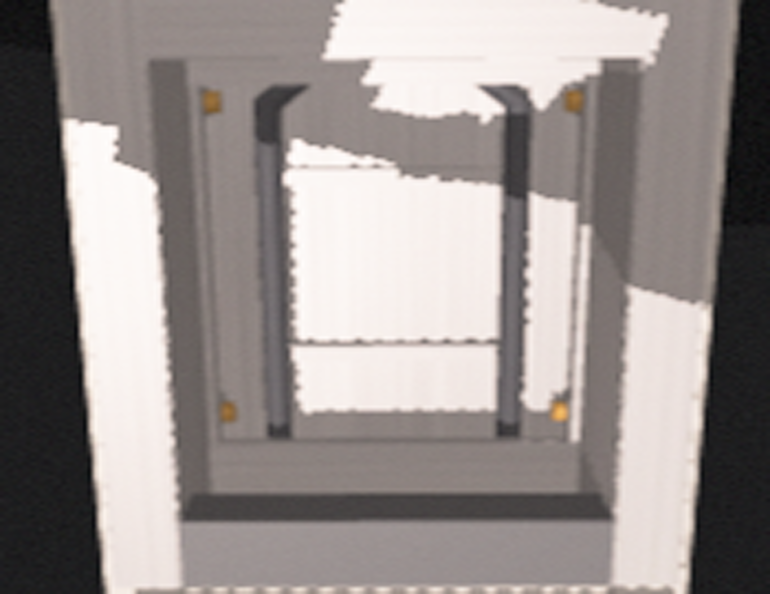

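```bash
cat > t.py <<'E'
from h import *
W=dict(np.load('w2.npz'))
b=[.563,-.2487,1.351]
def bw(X): 
    c,s=np.cos(b[2]),np.sin(b[2]);X=np.array(X)/1000
    return [b[0]+c*X[0]-s*X[1],b[1]+s*X[0]+c*X[1],.15+X[2]]
def zz(X): u=proj(W,bw(X)); return np.round([(u[0]-170)*4.4,(u[1]-80)*3.3])
for X in [(-94,70,0),(-94,70,-30),(94,70,0),(94,70,-12),(-125,70,-120),(-88,70,-120),(108,70,-120),(84,70,-120)]+[(x,70,-h) for h in (58,65,71,78,84) for x in (-88,84)]: print(X,zz(X),zz((X[0],-70,X[2])))
E
python3 t.py
```

```text
(-94, 70, 0) [175. 522.] [613. 520.]
(-94, 70, -30) [188. 494.] [599. 492.]
(94, 70, 0) [143.  61.] [643.  58.]
(94, 70, -12) [150.  61.] [635.  59.]
(-125, 70, -120) [221. 480.] [561. 479.]
(-88, 70, -120) [218. 416.] [564. 415.]
(108, 70, -120) [197.  34.] [582.  32.]
(84, 70, -120) [200.  85.] [580.  83.]
(-88, 70, -58) [198. 459.] [587. 457.]
(84, 70, -58) [175.  87.] [607.  85.]
(-88, 70, -65) [201. 453.] [584. 452.]
(84, 70, -65) [178.  86.] [604.  85.]
(-88, 70, -71) [203. 449.] [582. 448.]
(84, 70, -71) [181.  86.] [601.  84.]
(-88, 70, -78) [205. 444.] [579. 443.]
(84, 70, -78) [184.  86.] [598.  84.]
(-88, 70, -84) [207. 440.] [577. 438.]
(84, 70, -84) [186.  86.] [595.  84.]
```

```bash
python3 -c "
from h import *
go(.5228,.282,.25,1.204)"
```

```text
clock 2.85 tcp [ 0.5608 -0.2333  0.4113] yaw 1.3421 F [ 0.53 -0.45  0.2 ] M [ 0.06 -0.06  0.02] w 0.0853 q6 -0.28
delta mm [ 493.3 -153.7  161.1] spin 0.138
```

play_rows --series '[{"delta_pos":[30,-9,10],"spin":0.02},{"delta_pos":[75,-23,25],"spin":0.04},{"delta_pos":[120,-37,40],"spin":0.06},{"delta_pos":[165,-51,55],"spin":0.08},{"delta_pos":[210,-65,70],"spin":0.1},{"delta_pos":[255,-79,85],"spin":0.12},{"delta_pos":[300,-93,100],"spin":0.138},{"delta_pos":[345,-107,115],"spin":0.138}]'

```text
clock: 3.65
tcp_pos: [0.5345, 0.1281, 0.2964]
tcp_rot: [[0.36, 0.933, 0.001], [0.933, -0.36, -0.0], [0.0, 0.001, -1.0]]
contact_force: [0.4, -0.3, -0.4]
grip_width: 0.0852
```

play_rows --series '[{"delta_pos":[45,-12,14]},{"delta_pos":[85,-23,27]},{"delta_pos":[115,-30,36]},{"delta_pos":[128,-33,40]},{"delta_pos":[128,-33,40]},{"delta_pos":[128,-33,40]},{"delta_pos":[128,-33,40]}]'

```text
validation failed for argument at $.se...
```

```bash
python3 -c "
from h import *
go(.5228,.282,.17,1.204)
p=ctrl.get_image('wrist');cv2.imwrite('pics/w3.png',p['image'])
for X in [(.5128,.2559,.1),(.5128+.05*.358,.2559+.05*.934,.112),(.5128-.05*.358,.2559-.05*.934,.112)]: print(proj(p,X))
go(.5228,.282,.17,1.204)
"
```

```text
clock 3.65 tcp [0.5345 0.1281 0.2964] yaw 1.2028 F [ 0.4  -0.35 -0.41] M [-0.03  0.01 -0.02] w 0.0852 q6 0.48
delta mm [139.3 -66.5 126.3] spin -0.001
[188.9455441   62.02238562]
[182.71154458   1.33853763]
[189.62823458 114.09400107]
clock 3.7 tcp [0.5318 0.1351 0.2931] yaw 1.2083 F [-2.33  2.47 -1.86] M [ 0.12  0.09 -0.  ] w 0.0853 q6 0.48
delta mm [133.6 -59.7 124.1] spin 0.004
```

View pics/w3.png

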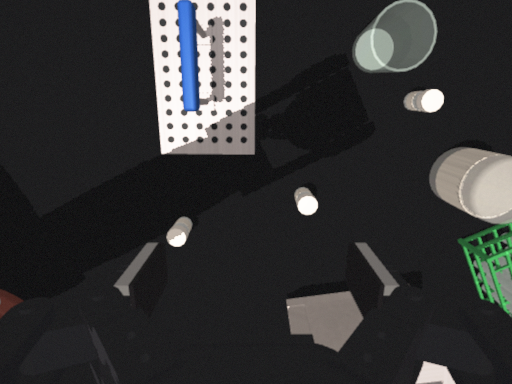

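play_rows --series '[{"delta_pos":[40,-18,30],"spin":0},{"delta_pos":[80,-36,65],"spin":0},{"delta_pos":[120,-54,100],"spin":0},{"delta_pos":[137,-64,122],"spin":0},{"delta_pos":[137,-64,122],"spin":0},{"delta_pos":[137,-64,122],"spin":0}]'

```text
clock: 4.3
tcp_pos: [0.5238, 0.2776, 0.1736]
tcp_rot: [[0.357, 0.934, -0.002], [0.934, -0.357, -0.002], [-0.002, -0.001, -1.0]]
contact_force: [1.0, -1.0, 0.1]
grip_width: 0.086
```

```bash
python3 -c "
from h import *
go(.5228,.282,.092,1.204)
p=ctrl.get_image('wrist');cv2.imwrite('pics/w4.png',p['image'])
"
```

```text
clock 4.3 tcp [0.5238 0.2776 0.1736] yaw 1.2057 F [ 1.02 -0.96  0.05] M [ 0.03 -0.02  0.03] w 0.086 q6 0.73
delta mm [ 4.  -2.4 81.6] spin 0.002
```

View pics/w4.png

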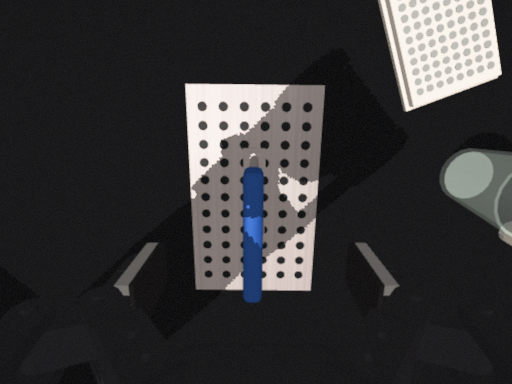

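play_rows --series '[{"delta_pos":[4,-2,20],"spin":0},{"delta_pos":[4,-2,45],"spin":0},{"delta_pos":[4,-2,65],"spin":0},{"delta_pos":[4,-2,78],"spin":0},{"delta_pos":[4,-2,81],"spin":0},{"delta_pos":[4,-2,81],"spin":0},{"delta_pos":[4,-2,81],"spin":0}]'

```text
clock: 5.05
tcp_pos: [0.5251, 0.2833, 0.095]
tcp_rot: [[0.358, 0.934, 0.003], [0.934, -0.358, 0.001], [0.002, 0.002, -1.0]]
contact_force: [0.3, 0.5, 0.7]
grip_width: 0.0856
```

play_rows --series '[{"delta_pos":[0,0,0],"spin":0},{"delta_pos":[0,0,0],"spin":0},{"delta_pos":[0,0,0],"spin":0},{"delta_pos":[0,0,0],"spin":0},{"delta_pos":[0,0,0],"spin":0},{"delta_pos":[0,0,0],"spin":0},{"delta_pos":[0,0,0],"spin":0}]' --gripper 0 --squeeze 25

```text
clock: 5.75
tcp_pos: [0.5235, 0.2834, 0.0934]
tcp_rot: [[0.357, 0.934, -0.001], [0.934, -0.357, 0.0], [0.0, -0.001, -1.0]]
contact_force: [-1.0, 0.5, 1.7]
grip_width: 0.0137
```

```bash
python3 -c "
from h import *
go(.5228,.282,.092,1.204)
"
```

```text
clock 5.75 tcp [0.5235 0.2834 0.0934] yaw 1.2057 F [-1.03  0.51  1.73] M [ 0.1   0.24 -0.05] w 0.0137 q6 0.74
delta mm [-1.5 -0.1  1.4] spin 0.002
```

Gripped (13.7 mm). Lift and see how it hangs.

play_rows --series '[{"delta_pos":[0,0,-10],"spin":0},{"delta_pos":[0,0,-25],"spin":0},{"delta_pos":[0,0,-50],"spin":0},{"delta_pos":[0,0,-85],"spin":0},{"delta_pos":[0,0,-120],"spin":0},{"delta_pos":[0,0,-140],"spin":0},{"delta_pos":[0,0,-140],"spin":0},{"delta_pos":[0,0,-140],"spin":0}]'

```text
clock: 6.55
tcp_pos: [0.5234, 0.2831, 0.2332]
tcp_rot: [[0.357, 0.934, 0.0], [0.934, -0.357, 0.0], [0.0, 0.0, -1.0]]
contact_force: [-0.2, -0.6, -6.4]
grip_width: 0.0136
```

```bash
python3 -c "
from h import *
go(.5228,.282,.092,1.204)
p=ctrl.get_image('scene');cv2.imwrite('pics/s5.png',cv2.resize(p['image'][90:290,290:500],None,fx=3.5,fy=3,interpolation=cv2.INTER_CUBIC))
p=ctrl.get_image('wrist');cv2.imwrite('pics/w5.png',p['image'])
go(.5228,.282,.092,1.204)
"
```

```text
clock 6.55 tcp [0.5234 0.2831 0.2332] yaw 1.2057 F [-0.15 -0.62 -6.38] M [0.15 0.03 0.01] w 0.0136 q6 0.74
delta mm [ -1.2  -0.2 141.2] spin 0.002
clock 6.65 tcp [0.522  0.2825 0.2307] yaw 1.2057 F [ 0.24 -0.98 -6.29] M [ 0.15 -0.02 -0.03] w 0.0134 q6 0.74
delta mm [  0.2   1.4 138.7] spin 0.002
```

View pics/s5.png

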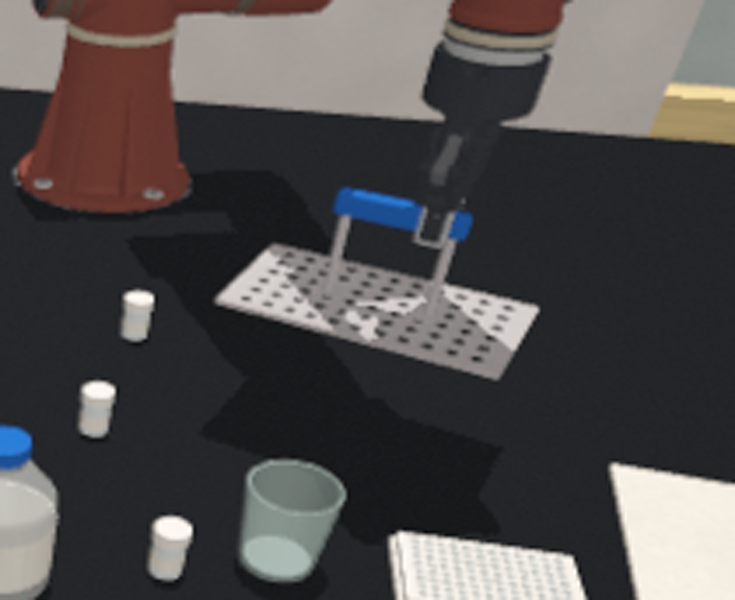

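View pics/w5.png

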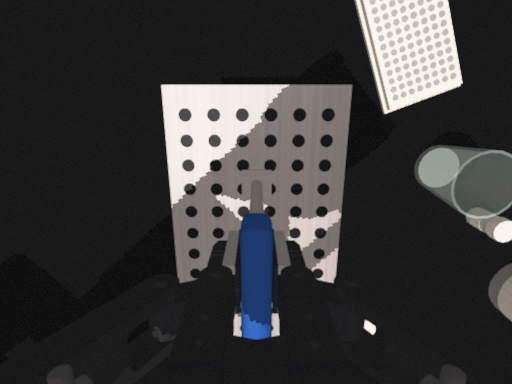

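```bash
cat > tilt.py <<'E'
from h import *
from scipy.optimize import least_squares
from scipy.spatial.transform import Rotation as Ro
def tfit(obs,p0):
    # p: x,y,z,yaw,pitch(+ = +x end up), roll ; X in mm tray coords
    def w(p,X): return np.array(p[:3])+Ro.from_euler('ZYX',[p[3],-p[4],p[5]]).apply(np.array(X)/1000)
    f=lambda p:np.concatenate([np.concatenate([proj(c,w(p,X))-np.array(u) for c,X,u in obs]),[p[5]*200]])
    r=least_squares(f,p0,loss='soft_l1'); return r.x,r.fun[:-1].reshape(-1,2)
E
python3 - <<'E'
from tilt import *
S=ctrl.get_image('scene');W=ctrl.get_image('wrist')
sc=lambda x,y:[(x+.5)/3.5-.5+290,(y+.5)/3-.5+90]
# scene: left = -x end ; far = robot side(+y tray)
o=[(S,(-110,65,5),sc(275,244)),(S,(110,65,5),sc(540,307)),(S,(110,-65,2),sc(498,380)),(S,(-110,-65,2),sc(215,300)),(S,(-50,0,112),sc(345,188)),
(W,(110,65,5),(162,85)),(W,(110,-65,5),(352,85)),(W,(-110,-65,5),(337,284)),(W,(-110,65,5),(178,283))]
p,e=tfit(o,[.51,.256,.13,1.2,0.1,0]); print(np.round(p,4));print(np.round(e,1).tolist())
E
```

```text
[5.1520e-01 2.6640e-01 1.0010e-01 1.1942e+00 3.4590e-01 3.0000e-04]
[[0.0, 20.3], [-0.2, 0.2], [0.1, -0.7], [1.0, 21.9], [-14.4, 15.9], [-0.3, -2.2], [0.0, 0.1], [-23.9, 1.7], [18.1, 1.4]]
```

Run:
```python
from tilt import *
import scipy
S=ctrl.get_image('scene');W=ctrl.get_image('wrist')
sc=lambda x,y:[(x+.5)/3.5-.5+290,(y+.5)/3-.5+90]
o=[(S,(-110,65,5),sc(275,244)),(S,(110,65,5),sc(540,307)),(S,(110,-65,2),sc(498,380)),(S,(-110,-65,2),sc(215,300)),(S,(-50,0,112),sc(345,188))]
ow=[(W,(110,65,5),(162,85)),(W,(110,-65,5),(352,85)),(W,(-110,-65,5),(337,284)),(W,(-110,65,5),(178,283))]
for oo in (o,ow,o+ow):
  p,e=tfit(oo,[.51,.256,.135,1.2,0.0,0]); print(np.round(p,4));print(np.round(e,1).tolist())
```

```text
[ 0.5137  0.2594  0.1361  1.202  -0.0013 -0.    ]
[[0.0, -0.6], [-0.0, 0.7], [0.2, -0.2], [0.4, 0.1], [-0.7, -0.0]]
[ 5.1670e-01  2.6610e-01  9.9400e-02  1.2043e+00  3.5770e-01 -5.0000e-04]
[[-0.1, -0.3], [0.1, 0.0], [-22.3, -0.1], [20.3, 0.5]]
[5.1580e-01 2.6650e-01 1.0040e-01 1.1953e+00 3.4670e-01 3.0000e-04]
[[0.1, 20.4], [-0.1, 0.2], [0.3, -0.7], [1.1, 22.0], [-14.4, 15.9], [-0.3, -1.9], [0.0, 0.2], [-23.8, 1.6], [18.3, 1.5]]
```

play_rows --series '[{"delta_pos":[0,0,0],"spin":0},{"delta_pos":[0,0,0],"spin":0},{"delta_pos":[0,0,0],"spin":0}]' --gripper 0 --squeeze 20

```text
clock: 7.15
tcp_pos: [0.5237, 0.2832, 0.2332]
tcp_rot: [[0.357, 0.934, -0.0], [0.934, -0.357, -0.0], [-0.0, -0.0, -1.0]]
contact_force: [0.0, 0.6, -5.4]
grip_width: 0.0135
```

```bash
python3 -c "
from h import *
go(.5228,.282,.092,1.204)
p=ctrl.get_image('scene');cv2.imwrite('pics/s6.png',cv2.resize(p['image'][90:290,290:500],None,fx=3.5,fy=3,interpolation=cv2.INTER_CUBIC))
"
```

```text
clock 7.15 tcp [0.5237 0.2832 0.2332] yaw 1.2058 F [ 0.03  0.57 -5.39] M [ 0.14 -0.09 -0.03] w 0.0135 q6 0.74
delta mm [ -1.5  -0.4 141.2] spin 0.002
```

View pics/s6.png

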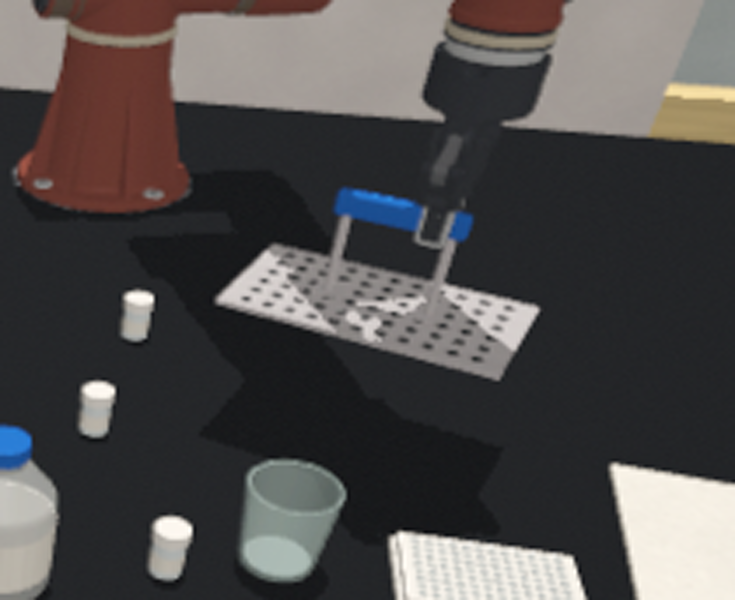

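```bash
python3 -c "
from h import *
go(.5739,-.1999,.30,1.352)"
```

```text
clock 7.2 tcp [0.5237 0.2833 0.2333] yaw 1.2058 F [ 1.46  0.46 -6.1 ] M [ 0.16 -0.06  0.  ] w 0.0135 q6 0.74
delta mm [-433.4  219.3  -66.7] spin -0.146
```

play_rows --series '[{"delta_pos":[-9,4,-15],"spin":0},{"delta_pos":[-30,15,-35],"spin":-0.01},{"delta_pos":[-56,28,-52],"spin":-0.02},{"delta_pos":[-87,44,-64],"spin":-0.03},{"delta_pos":[-117,59,-67],"spin":-0.045},{"delta_pos":[-147,74,-67],"spin":-0.06},{"delta_pos":[-178,90,-67],"spin":-0.075},{"delta_pos":[-208,105,-67],"spin":-0.09}]'

```text
clock: 8.0
tcp_pos: [0.5476, 0.0493, 0.3021]
tcp_rot: [[0.271, 0.963, 0.002], [0.963, -0.271, -0.001], [-0.0, 0.002, -1.0]]
contact_force: [-0.3, -0.9, -5.1]
grip_width: 0.0134
```

```bash
python3 -c "
from h import *
go(.5739,-.1999,.30,1.352)"
```

```text
clock 8.0 tcp [0.5476 0.0493 0.3021] yaw 1.2962 F [-0.31 -0.92 -5.14] M [ 0.08 -0.09  0.02] w 0.0134 q6 0.24
delta mm [-232.7   92.9    2.3] spin -0.056
```

play_rows --series '[{"delta_pos":[-30,12,0],"spin":-0.01},{"delta_pos":[-62,25,0],"spin":-0.02},{"delta_pos":[-95,38,0],"spin":-0.03},{"delta_pos":[-130,52,0],"spin":-0.04},{"delta_pos":[-165,66,0],"spin":-0.05},{"delta_pos":[-195,78,0],"spin":-0.056},{"delta_pos":[-220,88,0],"spin":-0.056},{"delta_pos":[-233,93,0],"spin":-0.056}]'

```text
clock: 8.8
tcp_pos: [0.5735, -0.2012, 0.3017]
tcp_rot: [[0.22, 0.976, 0.001], [0.976, -0.22, -0.002], [-0.002, 0.001, -1.0]]
contact_force: [0.6, 0.0, -5.7]
grip_width: 0.0139
```

play_rows --series '[{"delta_pos":[0,0,0],"spin":0},{"delta_pos":[0,0,0],"spin":0},{"delta_pos":[0,0,0],"spin":0}]'

```text
clock: 9.1
tcp_pos: [0.5736, -0.1965, 0.3004]
tcp_rot: [[0.216, 0.976, -0.0], [0.976, -0.216, 0.001], [0.001, -0.001, -1.0]]
contact_force: [-0.5, -0.3, -3.9]
grip_width: 0.0137
```

```bash
python3 -c "
from h import *
go(.5739,-.1999,.26,1.352)
for n in ('scene','top'):
  p=ctrl.get_image(n)
  c=p['image'][90:280,120:330] if n=='scene' else p['image'][130:290,220:400]
  cv2.imwrite('pics/%s7.png'%n,cv2.resize(c,None,fx=3.5,fy=3.5,interpolation=cv2.INTER_CUBIC))
go(.5739,-.1999,.26,1.352)
"
```

```text
clock 9.1 tcp [ 0.5736 -0.1965  0.3004] yaw 1.3532 F [-0.47 -0.31 -3.95] M [ 0.1  -0.07  0.01] w 0.0137 q6 -0.23
delta mm [-3.3  1.  40.4] spin 0.001
clock 9.2 tcp [ 0.5737 -0.1965  0.3004] yaw 1.3535 F [-0.24  0.49 -6.29] M [ 0.13 -0.04  0.02] w 0.0135 q6 -0.23
delta mm [-3.3  0.9 40.4] spin 0.002
```

View pics/scene7.png

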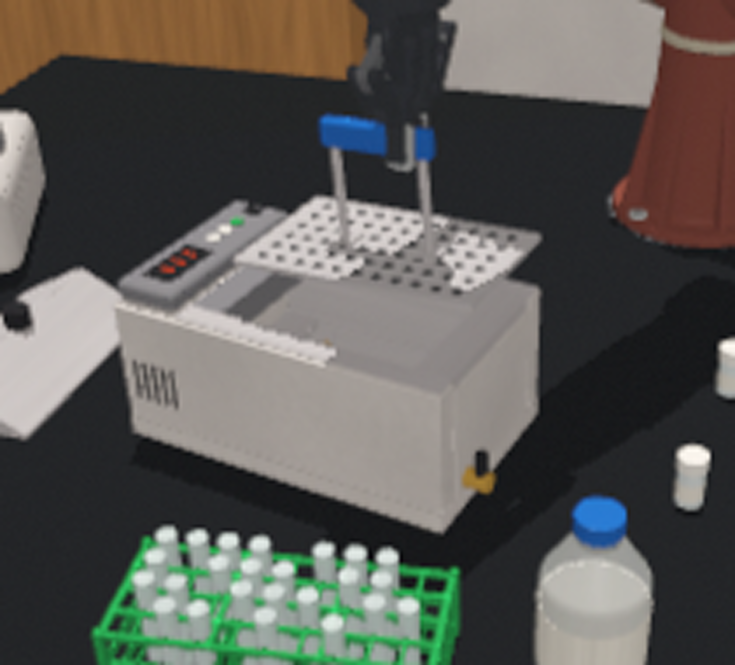

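View pics/top7.png

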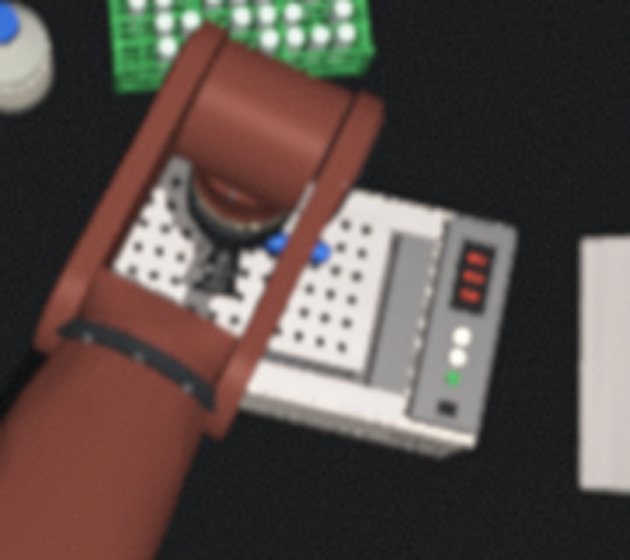

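play_rows --series '[{"delta_pos":[0,1,10],"spin":0},{"delta_pos":[0,1,22],"spin":0},{"delta_pos":[0,1,34],"spin":0},{"delta_pos":[0,1,43],"spin":0},{"delta_pos":[0,1,48],"spin":0},{"delta_pos":[0,1,48],"spin":0}]'

```text
clock: 9.8
tcp_pos: [0.5739, -0.1979, 0.2505]
tcp_rot: [[0.217, 0.976, -0.003], [0.976, -0.217, 0.001], [0.001, -0.003, -1.0]]
contact_force: [-0.6, 1.3, -5.0]
grip_width: 0.0138
```

play_rows --series '[{"delta_pos":[0,0,2],"spin":0},{"delta_pos":[0,0,4],"spin":0},{"delta_pos":[0,0,6],"spin":0},{"delta_pos":[0,0,8],"spin":0},{"delta_pos":[0,0,10],"spin":0},{"delta_pos":[0,0,10],"spin":0}]'

```text
clock: 10.4
tcp_pos: [0.5745, -0.1982, 0.2418]
tcp_rot: [[0.217, 0.976, -0.001], [0.976, -0.217, 0.0], [0.0, -0.001, -1.0]]
contact_force: [0.5, -0.2, -5.2]
grip_width: 0.0136
```

```bash
python3 -c "
from h import *
go(.5739,-.1999,.235,1.352)"
```

```text
clock 10.4 tcp [ 0.5745 -0.1982  0.2418] yaw 1.3518 F [ 0.52 -0.24 -5.15] M [ 0.1  -0.05 -0.  ] w 0.0136 q6 -0.23
delta mm [-1.8 -0.2  6.8] spin -0.0
```

play_rows --series '[{"delta_pos":[0,0,2],"spin":0},{"delta_pos":[0,0,4],"spin":0},{"delta_pos":[0,0,5],"spin":0},{"delta_pos":[0,0,5],"spin":0}]'

```text
clock: 10.8
tcp_pos: [0.5747, -0.1999, 0.2406]
tcp_rot: [[0.217, 0.976, 0.001], [0.976, -0.217, -0.004], [-0.003, 0.001, -1.0]]
contact_force: [-5.1, -2.6, 5.5]
grip_width: 0.0139
```

```bash
python3 -c "
from h import *
go(.5739,-.1999,.23,1.352)
n='scene'
p=ctrl.get_image(n)
c=p['image'][90:280,120:330]
cv2.imwrite('pics/%s8.png'%n,cv2.resize(c,None,fx=3.5,fy=3.1,interpolation=cv2.INTER_CUBIC))
"
```

```text
clock 10.8 tcp [ 0.5747 -0.1999  0.2406] yaw 1.3517 F [-5.12 -2.55  5.52] M [-0.05  0.94 -0.  ] w 0.0139 q6 -0.23
delta mm [-0.1 -0.8 10.5] spin -0.0
```

View pics/scene8.png

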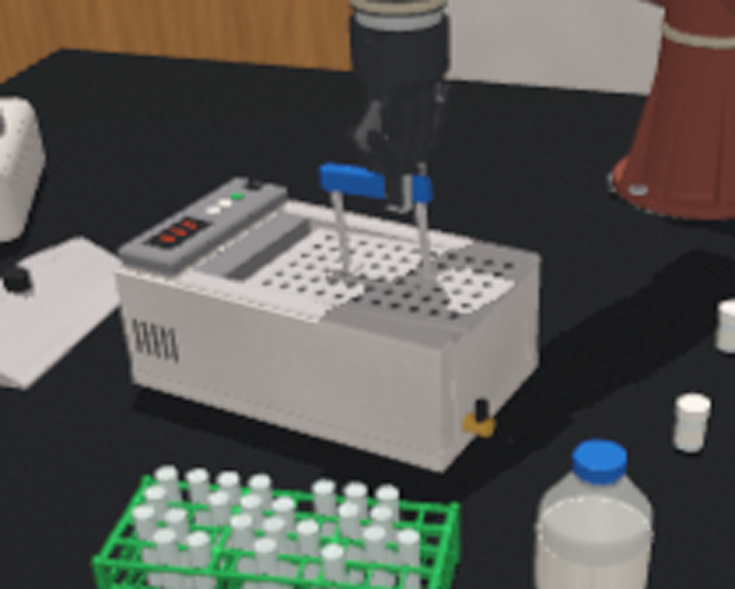

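play_rows --series '[{"delta_pos":[0,0,-4],"spin":0},{"delta_pos":[0,0,-12],"spin":0},{"delta_pos":[0,0,-16],"spin":0},{"delta_pos":[0,0,-16],"spin":0},{"delta_pos":[0,0,-16],"spin":0}]'

```text
clock: 11.35
tcp_pos: [0.5748, -0.1981, 0.2531]
tcp_rot: [[0.217, 0.976, -0.0], [0.976, -0.217, 0.0], [0.0, -0.0, -1.0]]
contact_force: [-0.3, 0.4, -4.8]
grip_width: 0.0135
```

```bash
python3 -c "
from h import *
go(.5739,-.1999,.23,1.352)
n='scene'
p=ctrl.get_image(n)
c=p['image'][130:250,145:285]
cv2.imwrite('pics/%s9.png'%n,cv2.resize(c,None,fx=5.5,fy=5,interpolation=cv2.INTER_CUBIC))
p=ctrl.get_image('wrist');cv2.imwrite('pics/w9.png',cv2.resize(p['image'],(768,576)))
p=ctrl.get_image('top');cv2.imwrite('pics/top9.png',cv2.resize(p['image'][150:270,230:380],None,fx=5,fy=5,interpolation=cv2.INTER_CUBIC))
"
```

```text
clock 11.35 tcp [ 0.5748 -0.1981  0.2531] yaw 1.3519 F [-0.35  0.36 -4.82] M [ 0.12  0.03 -0.02] w 0.0135 q6 -0.23
delta mm [-2.  -0.5 23.1] spin -0.0
```

View pics/scene9.png

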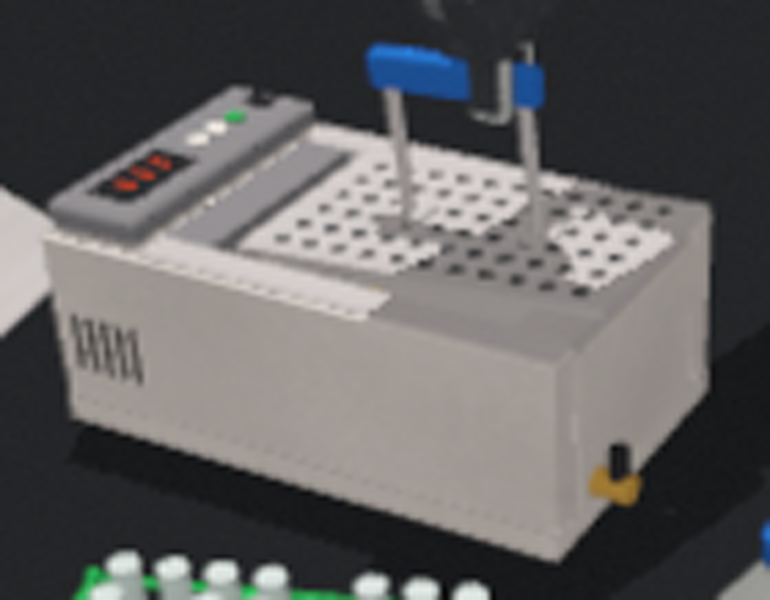

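View pics/w9.png

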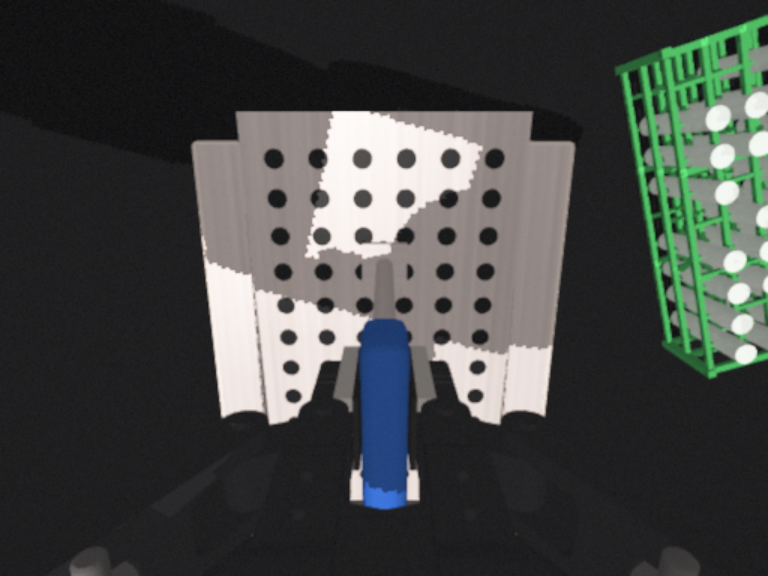

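View pics/top9.png

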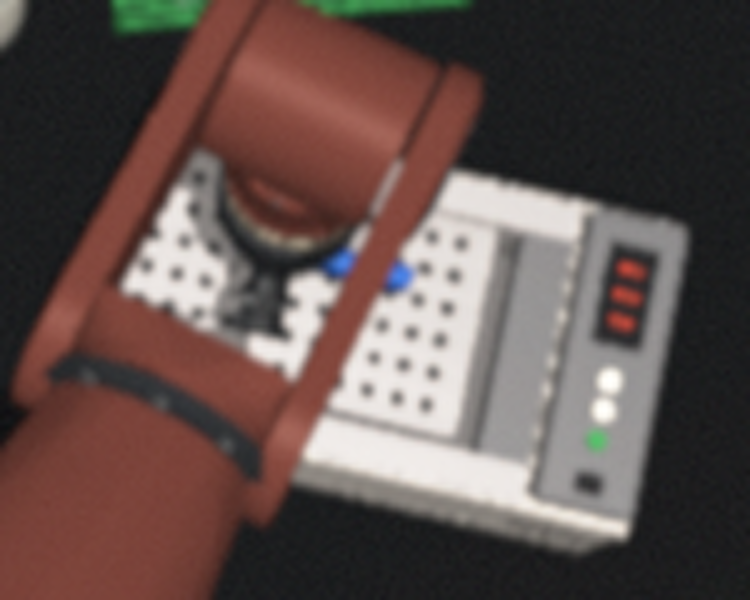

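play_rows --series '[{"delta_pos":[-4,0,4],"spin":0},{"delta_pos":[-4,0,9],"spin":0},{"delta_pos":[-4,0,12],"spin":0},{"delta_pos":[-4,0,14],"spin":0},{"delta_pos":[-4,0,16],"spin":0},{"delta_pos":[-4,0,18],"spin":0},{"delta_pos":[-4,0,18],"spin":0}]'

```text
clock: 12.2
tcp_pos: [0.5732, -0.2046, 0.239]
tcp_rot: [[0.217, 0.976, -0.001], [0.976, -0.217, -0.005], [-0.005, 0.0, -1.0]]
contact_force: [-9.0, -3.0, 6.6]
grip_width: 0.0134
```

```bash
python3 -c "
from h import *
go(.5739,-.1999,.23,1.352)"
```

```text
clock 12.2 tcp [ 0.5732 -0.2046  0.239 ] yaw 1.352 F [-9.   -3.02  6.6 ] M [-0.3   1.37  0.08] w 0.0134 q6 -0.24
delta mm [ 4.8 -0.3  9. ] spin -0.0
```

```bash
python3 -c "
from h import *
n='scene'
p=ctrl.get_image(n)
c=p['image'][130:250,145:285]
cv2.imwrite('pics/%s10.png'%n,cv2.resize(c,None,fx=5.5,fy=5,interpolation=cv2.INTER_CUBIC))
p=ctrl.get_image('wrist');cv2.imwrite('pics/w10.png',cv2.resize(p['image'],(768,576)))
go(.5739,-.1999,.23,1.352)
"
```

```text
clock 12.3 tcp [ 0.5732 -0.2046  0.239 ] yaw 1.3519 F [-9.03 -3.08  7.12] M [-0.23  1.38  0.06] w 0.0137 q6 -0.24
delta mm [ 4.8 -0.3  9. ] spin -0.0
```

View pics/scene10.png

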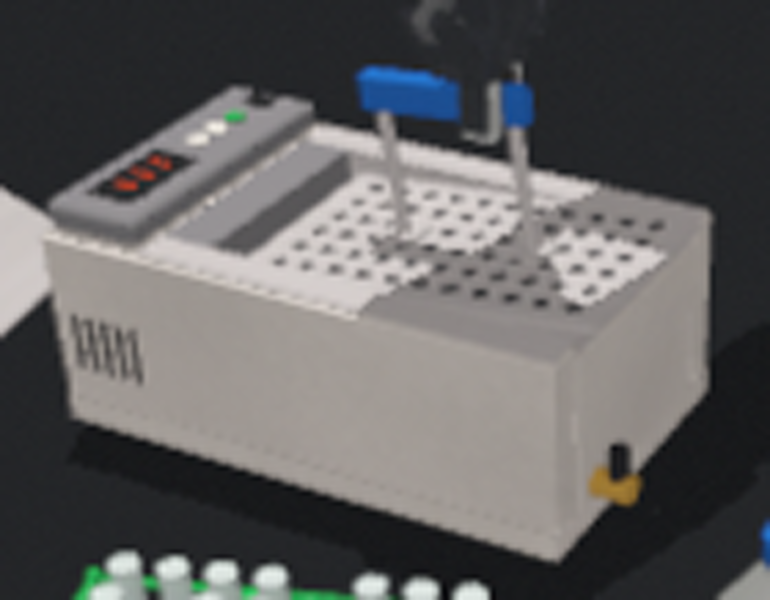

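View pics/w10.png

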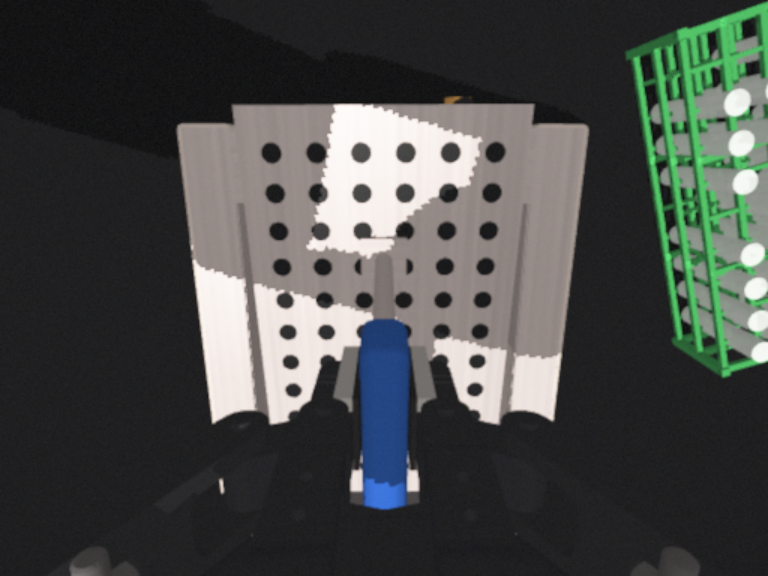

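play_rows --series '[{"delta_pos":[-2,-1,1.5],"spin":0},{"delta_pos":[-4,-1,3],"spin":0},{"delta_pos":[-6,-1,4.5],"spin":0},{"delta_pos":[-8,-1,6],"spin":0},{"delta_pos":[-10,-1,7.5],"spin":0},{"delta_pos":[-12,-1,9],"spin":0},{"delta_pos":[-12,-1,9],"spin":0}]'

```text
clock: 13.0
tcp_pos: [0.5703, -0.2169, 0.2304]
tcp_rot: [[0.217, 0.976, 0.001], [0.976, -0.217, -0.007], [-0.006, 0.003, -1.0]]
contact_force: [-7.7, -4.4, 7.6]
grip_width: 0.0135
```

```bash
python3 -c "
from h import *
go(.5739,-.1999,.23,1.352)"
```

```text
clock 13.0 tcp [ 0.5703 -0.2169  0.2304] yaw 1.3516 F [-7.72 -4.39  7.58] M [-0.44  1.1   0.16] w 0.0135 q6 -0.26
delta mm [17.4 -0.2  0.2] spin -0.0
```

play_rows --series '[{"delta_pos":[-5,0,-3],"spin":0},{"delta_pos":[-12,0,-5],"spin":0},{"delta_pos":[-20,0,-5],"spin":0},{"delta_pos":[-28,0,-5],"spin":0},{"delta_pos":[-28,0,-5],"spin":0},{"delta_pos":[-28,0,-5],"spin":0}]'

```text
clock: 13.6
tcp_pos: [0.564, -0.241, 0.2306]
tcp_rot: [[0.218, 0.976, -0.001], [0.976, -0.218, 0.001], [0.001, -0.001, -1.0]]
contact_force: [0.3, 0.8, -5.3]
grip_width: 0.0135
```

```bash
python3 -c "
from h import *
go(.5739,-.1999,.23,1.352)
n='scene'
p=ctrl.get_image(n)
c=p['image'][130:250,145:285]
cv2.imwrite('pics/%s11.png'%n,cv2.resize(c,None,fx=5.5,fy=5,interpolation=cv2.INTER_CUBIC))
p=ctrl.get_image('wrist');cv2.imwrite('pics/w11.png',cv2.resize(p['image'],(768,576)));np.savez('w11.npz',**p)
go(.5739,-.1999,.23,1.352)
"
```

```text
clock 13.6 tcp [ 0.564  -0.241   0.2306] yaw 1.3511 F [ 0.28  0.81 -5.31] M [0.07 0.01 0.05] w 0.0135 q6 -0.3
delta mm [42.3  0.7  0.7] spin -0.001
clock 13.7 tcp [ 0.5641 -0.2407  0.2309] yaw 1.3518 F [ 0.39  0.97 -5.1 ] M [ 0.   -0.03 -0.05] w 0.0137 q6 -0.3
delta mm [41.9  0.7  0.9] spin -0.0
```

View pics/scene11.png

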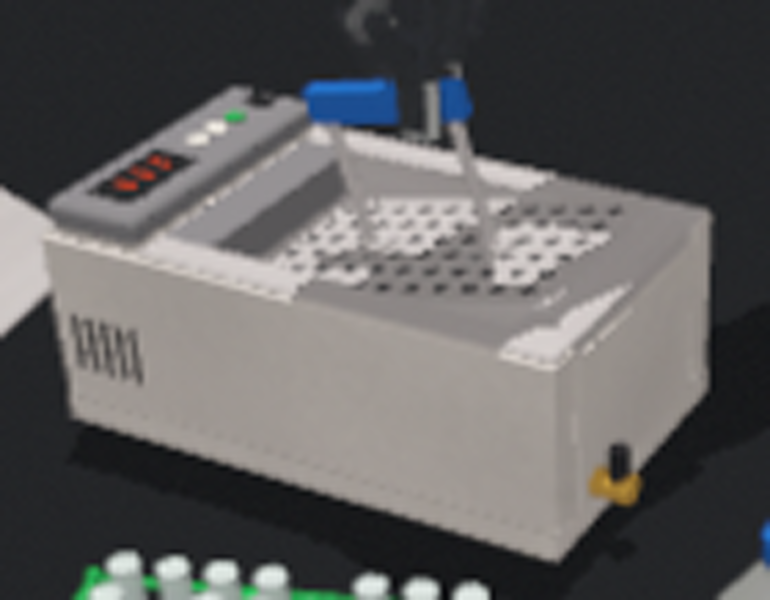

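View pics/w11.png

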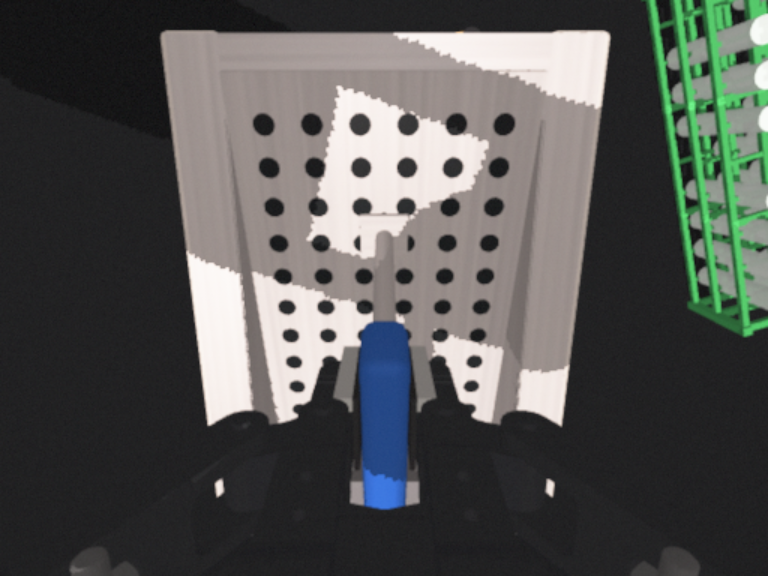

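Run:
```python
from tilt import *
W=dict(np.load('w11.npz'))
piv=np.array([.564,-.241,.2306+.0047])
for th in (.25,.3,.35,.4):
    R=Ro.from_euler('ZYX',[1.351,-th,0])
    w=lambda X:piv+R.apply((np.array(X)-[25,0,100])/1000)
    print(th,[np.round(proj(W,w(X))*1.5).tolist() for X in [(110,65,5),(110,-65,5),(40,0,5),(0,0,5)]],np.round(w((-110,0,0)),3), w((110,0,0))[2].round(3))
```

```text
0.25 [[219.0, 66.0], [547.0, 67.0], [383.0, 230.0], [383.0, 301.0]] [ 0.541 -0.345  0.105] 0.159
0.3 [[214.0, 54.0], [552.0, 54.0], [383.0, 221.0], [383.0, 292.0]] [ 0.542 -0.338  0.1  ] 0.165
0.35 [[207.0, 42.0], [559.0, 42.0], [383.0, 213.0], [383.0, 283.0]] [ 0.544 -0.331  0.095] 0.171
0.4 [[201.0, 29.0], [565.0, 29.0], [383.0, 204.0], [383.0, 274.0]] [ 0.545 -0.324  0.091] 0.176
```

play_rows --series '[{"delta_pos":[12,0,-6],"spin":0},{"delta_pos":[28,0,-6],"spin":0},{"delta_pos":[34,0,-3],"spin":0},{"delta_pos":[32,0,3],"spin":0},{"delta_pos":[26,0,6],"spin":0},{"delta_pos":[20,0,9],"spin":0},{"delta_pos":[14,0,11],"spin":0},{"delta_pos":[12,0,12],"spin":0}]'

```text
clock: 14.5
tcp_pos: [0.5663, -0.2303, 0.2185]
tcp_rot: [[0.219, 0.976, -0.001], [0.976, -0.219, 0.0], [0.0, -0.001, -1.0]]
contact_force: [-0.4, 0.8, -1.3]
grip_width: 0.0138
```

```bash
python3 -c "
from h import *
go(.5739,-.1999,.23,1.352)
p=ctrl.get_image('wrist');cv2.imwrite('pics/w12.png',cv2.resize(p['image'],(768,576)));np.savez('w12.npz',**p)
go(.5739,-.1999,.23,1.352)
"
```

```text
clock 14.5 tcp [ 0.5663 -0.2303  0.2185] yaw 1.3504 F [-0.38  0.76 -1.34] M [ 0.47 -0.07  0.01] w 0.0138 q6 -0.28
delta mm [ 31.3   0.7 -11.5] spin -0.002
clock 14.55 tcp [ 0.5664 -0.2303  0.2186] yaw 1.3504 F [-0.2   0.   -1.61] M [ 0.18 -0.05  0.  ] w 0.0135 q6 -0.28
delta mm [ 31.3   0.7 -11.4] spin -0.002
```

View pics/w12.png

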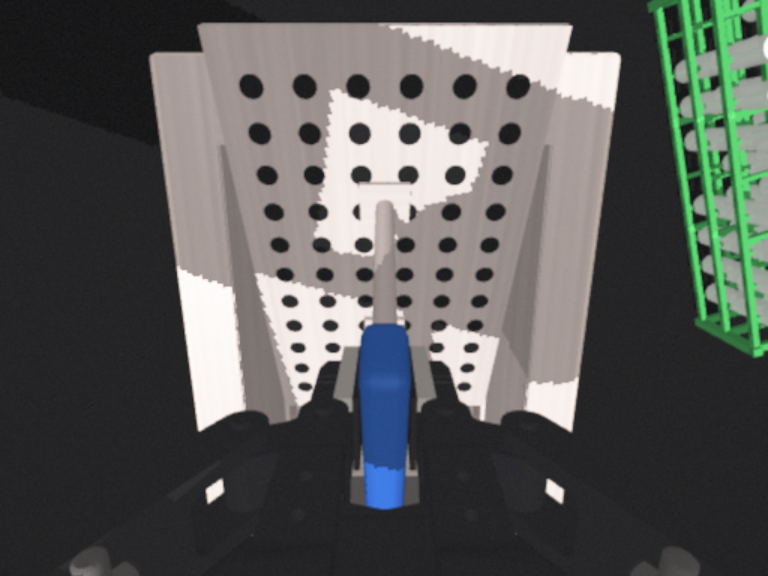

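play_rows --series '[{"delta_pos":[0,0,-8],"spin":0},{"delta_pos":[-6,0,-17],"spin":0},{"delta_pos":[-15,0,-17],"spin":0},{"delta_pos":[-24,0,-17],"spin":0},{"delta_pos":[-33,0,-17],"spin":0},{"delta_pos":[-40,0,-17],"spin":0},{"delta_pos":[-40,0,-17],"spin":0}]'

```text
clock: 15.25
tcp_pos: [0.5575, -0.2697, 0.2359]
tcp_rot: [[0.219, 0.976, -0.001], [0.976, -0.219, -0.0], [-0.0, -0.001, -1.0]]
contact_force: [-0.5, 0.2, -5.0]
grip_width: 0.0137
```

```bash
python3 -c "
from h import *
go(.5739,-.1999,.23,1.352)
p=ctrl.get_image('wrist');cv2.imwrite('pics/w13.png',cv2.resize(p['image'],(768,576)));np.savez('w13.npz',**p)
n='scene'
p=ctrl.get_image(n)
c=p['image'][130:250,145:285]
cv2.imwrite('pics/%s13.png'%n,cv2.resize(c,None,fx=5.5,fy=5,interpolation=cv2.INTER_CUBIC))
go(.5739,-.1999,.23,1.352)
"
```

```text
clock 15.25 tcp [ 0.5575 -0.2697  0.2359] yaw 1.3503 F [-0.54  0.19 -5.03] M [-0.18  0.08  0.01] w 0.0137 q6 -0.34
delta mm [71.6  0.7  5.8] spin -0.002
clock 15.35 tcp [ 0.5579 -0.2684  0.236 ] yaw 1.3511 F [-0.28 -0.22 -5.91] M [-0.03  0.03  0.04] w 0.0137 q6 -0.34
delta mm [70.3  0.7  6. ] spin -0.001
```

View pics/w13.png

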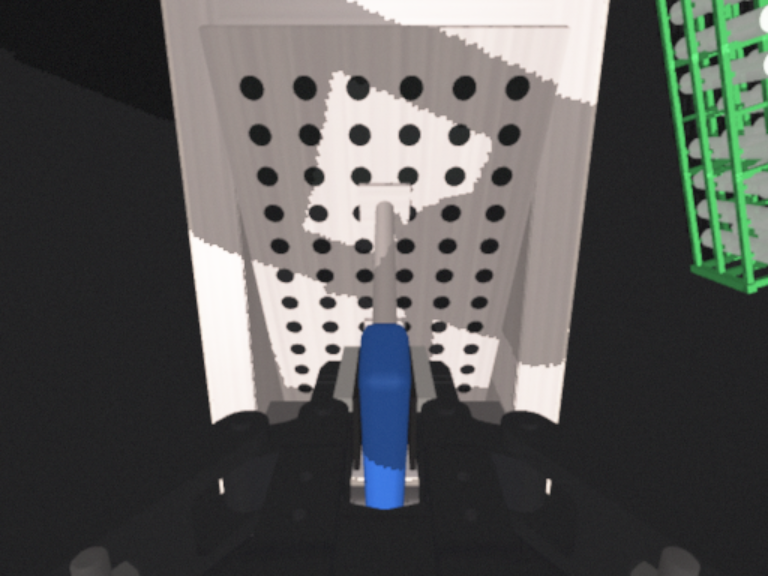

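View pics/scene13.png

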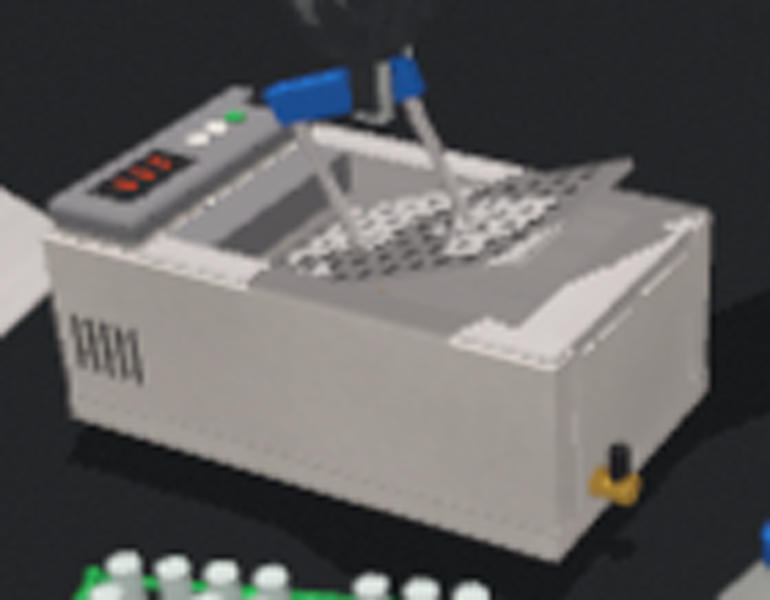

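Run:
```python
from tilt import *
W=dict(np.load('w13.npz')); S=ctrl.get_image('scene')
sc=lambda x,y:[(x+.5)/5.5-.5+145,(y+.5)/5-.5+130]
wz=lambda x,y:[(x+.5)/1.5-.5,(y+.5)/1.5-.5]
o=[(S,(110,65,5),sc(632,160)),(S,(-50,0,100),sc(270,108)),(S,(50,0,100),sc(420,80)),(W,(110,65,5),wz(202,26)),(W,(110,-65,5),wz(567,26))]
p,e=tfit(o,[.55,-.29,.13,1.351,.4,0]); print(np.round(p,4));print(np.round(e,1).tolist())
R=Ro.from_euler('ZYX',[p[3],-p[4],p[5]])
b=np.array([.563,-.2487,.15]);Rb=Ro.from_euler('Z',1.351)
for X in [(-110,0,0),(-110,0,5),(110,0,0),(25,0,100)]: print(X,np.round(Rb.inv().apply(p[:3]+R.apply(np.array(X)/1000)-b)*1000,1))
print(np.round(Rb.inv().apply(np.array([.5579,-.2684,.236])-b)*1000,1))
```

```text
[ 5.6190e-01 -2.5300e-01  1.3740e-01  1.3509e+00  4.0860e-01  3.0000e-04]
[[-0.1, 0.3], [1.2, 0.0], [-0.6, -0.4], [0.0, 0.1], [0.0, -0.1]]
(-110, 0, 0) [-105.4    0.2  -56.3]
(-110, 0, 5) [-107.4    0.2  -51.7]
(110, 0, 0) [96.5  0.2 31.1]
(25, 0, 100) [-21.3   0.2  89.1]
[-20.3   0.7  86. ]
```

play_rows --series '[{"delta_pos":[-4,0,0],"spin":0},{"delta_pos":[-8,0,0],"spin":0},{"delta_pos":[-11,0,0],"spin":0},{"delta_pos":[-14,0,0],"spin":0},{"delta_pos":[-16,0,0],"spin":0},{"delta_pos":[-18,0,0],"spin":0},{"delta_pos":[-18,0,0],"spin":0}]'

```text
clock: 16.1
tcp_pos: [0.5543, -0.2855, 0.2363]
tcp_rot: [[0.218, 0.976, 0.0], [0.976, -0.218, 0.001], [0.002, 0.0, -1.0]]
contact_force: [0.6, 1.4, -5.1]
grip_width: 0.0133
```

```bash
cat > st.py <<'E'
from h import *
s=ctrl.get_state();b=np.array([.563,-.2487,.15]);c,q=np.cos(1.351),np.sin(1.351);R=np.array([[c,q,0],[-q,c,0],[0,0,1]])
d=R@(np.array(s['tcp_pos'])-b)*1000
print('clock',s['clock'],'bath xyz',np.round(d,1),'F bath',np.round(R@s['contact_force'],2),'M bath',np.round(R@s['wrist_torque'],2),'w',s['grip_width'])
E
python3 st.py
```

```text
clock 16.1 bath xyz [-37.8   0.5  86.3] F bath [ 1.52 -0.29 -5.12] M bath [-0.06 -0.34 -0.05] w 0.013301751399766172
```

play_rows --series '[{"delta_pos":[-1,0,1],"spin":0},{"delta_pos":[-1,0,2],"spin":0},{"delta_pos":[-1,0,3],"spin":0},{"delta_pos":[-1,0,4],"spin":0},{"delta_pos":[-1,0,5],"spin":0},{"delta_pos":[-1,0,5],"spin":0}]'

```text
clock: 16.7
tcp_pos: [0.5541, -0.2866, 0.2312]
tcp_rot: [[0.217, 0.976, 0.0], [0.976, -0.217, 0.0], [0.0, 0.0, -1.0]]
contact_force: [0.9, 3.9, -3.6]
grip_width: 0.0136
```

```bash
python3 st.py
```

```text
clock 16.7 bath xyz [-39.    0.4  81.2] F bath [ 4.    0.01 -3.65] M bath [-0.04 -0.89 -0.04] w 0.01363348111081477
```

play_rows --series '[{"delta_pos":[-1,0,1],"spin":0},{"delta_pos":[-1,0,2],"spin":0},{"delta_pos":[-1,0,3],"spin":0},{"delta_pos":[-1,0,4],"spin":0},{"delta_pos":[-1,0,5],"spin":0},{"delta_pos":[-1,0,5],"spin":0}]'

```text
clock: 17.3
tcp_pos: [0.5536, -0.2879, 0.226]
tcp_rot: [[0.217, 0.976, -0.0], [0.976, -0.217, -0.0], [-0.0, -0.0, -1.0]]
contact_force: [1.2, 3.1, -5.2]
grip_width: 0.0134
```

```bash
python3 st.py
```

```text
clock 17.3 bath xyz [-40.3   0.6  76. ] F bath [ 3.33 -0.48 -5.18] M bath [-0.09 -0.78 -0.06] w 0.0133933591199729
```

play_rows --series '[{"delta_pos":[0.5,0,1],"spin":0},{"delta_pos":[0.5,0,2],"spin":0},{"delta_pos":[0.5,0,3],"spin":0},{"delta_pos":[0.5,0,4],"spin":0},{"delta_pos":[0.5,0,5],"spin":0},{"delta_pos":[0.5,0,5],"spin":0}]'

```text
clock: 17.9
tcp_pos: [0.5537, -0.2875, 0.2209]
tcp_rot: [[0.217, 0.976, -0.0], [0.976, -0.217, -0.0], [-0.0, -0.0, -1.0]]
contact_force: [0.1, 1.5, -6.5]
grip_width: 0.0134
```

```bash
python3 st.py
```

```text
clock 17.9 bath xyz [-39.9   0.6  70.9] F bath [ 1.5   0.25 -6.45] M bath [-0.02 -0.45 -0.03] w 0.013352550005574155
```

play_rows --series '[{"delta_pos":[0,0,1],"spin":0},{"delta_pos":[0,0,2],"spin":0},{"delta_pos":[0,0,3],"spin":0},{"delta_pos":[0,0,4],"spin":0},{"delta_pos":[0,0,4],"spin":0}]'

```text
clock: 18.4
tcp_pos: [0.5538, -0.2875, 0.217]
tcp_rot: [[0.217, 0.976, -0.0], [0.976, -0.217, -0.0], [-0.0, -0.0, -1.0]]
contact_force: [1.2, 1.5, -5.3]
grip_width: 0.0138
```

```bash
python3 st.py
```

```text
clock 18.4 bath xyz [-39.9   0.5  67. ] F bath [ 1.69 -0.86 -5.31] M bath [-0.05 -0.33  0.02] w 0.013812254033721584
```

play_rows --series '[{"delta_pos":[0,0,1],"spin":0},{"delta_pos":[0,0,2],"spin":0},{"delta_pos":[0,0,3],"spin":0},{"delta_pos":[0,0,4],"spin":0},{"delta_pos":[0,0,4],"spin":0}]'

```text
clock: 18.9
tcp_pos: [0.5538, -0.2874, 0.213]
tcp_rot: [[0.217, 0.976, -0.0], [0.976, -0.217, -0.0], [-0.0, -0.0, -1.0]]
contact_force: [0.4, -0.0, -5.5]
grip_width: 0.0136
```

```bash
python3 st.py
```

```text
clock 18.9 bath xyz [-39.8   0.6  63. ] F bath [ 0.04 -0.36 -5.48] M bath [-0.07 -0.28 -0.01] w 0.01357785735855919
```

play_rows --series '[{"delta_pos":[0,0,1],"spin":0},{"delta_pos":[0,0,2],"spin":0},{"delta_pos":[0,0,3],"spin":0},{"delta_pos":[0,0,3],"spin":0}]'

```text
clock: 19.3
tcp_pos: [0.5542, -0.2872, 0.2119]
tcp_rot: [[0.217, 0.976, 0.001], [0.976, -0.217, -0.0], [0.0, 0.001, -1.0]]
contact_force: [-1.4, 4.8, 3.4]
grip_width: 0.0138
```

```bash
python3 st.py
```

```text
clock 19.3 bath xyz [-39.4   0.2  61.9] F bath [4.35 2.41 3.43] M bath [ 0.59 -0.56 -0.06] w 0.013765554442376562
```

play_rows --series '[{"delta_pos":[2.5,0,1.5],"spin":0},{"delta_pos":[5.5,0,3.3],"spin":0},{"delta_pos":[8.4,0,5.2],"spin":0},{"delta_pos":[11,0,7.1],"spin":0},{"delta_pos":[13.7,0,9],"spin":0},{"delta_pos":[16.4,0,11],"spin":0},{"delta_pos":[16.4,0,11],"spin":0}]'

```text
clock: 20.0
tcp_pos: [0.5581, -0.2706, 0.2004]
tcp_rot: [[0.217, 0.976, 0.001], [0.976, -0.217, 0.0], [0.001, 0.001, -1.0]]
contact_force: [-2.2, 6.6, 4.3]
grip_width: 0.0138
```

```bash
python3 st.py; python3 -c "
from h import *
p=ctrl.get_image('wrist');cv2.imwrite('pics/w14.png',cv2.resize(p['image'],(768,576)));np.savez('w14.npz',**p)
n='scene'
p=ctrl.get_image(n)
c=p['image'][130:250,145:285]
cv2.imwrite('pics/%s14.png'%n,cv2.resize(c,None,fx=5.5,fy=5,interpolation=cv2.INTER_CUBIC))
"
```

```text
clock 20.0 bath xyz [-22.4   0.1  50.4] F bath [5.96 3.55 4.3 ] M bath [ 0.54 -0.5  -0.1 ] w 0.013832279152534826
```

View pics/w14.png

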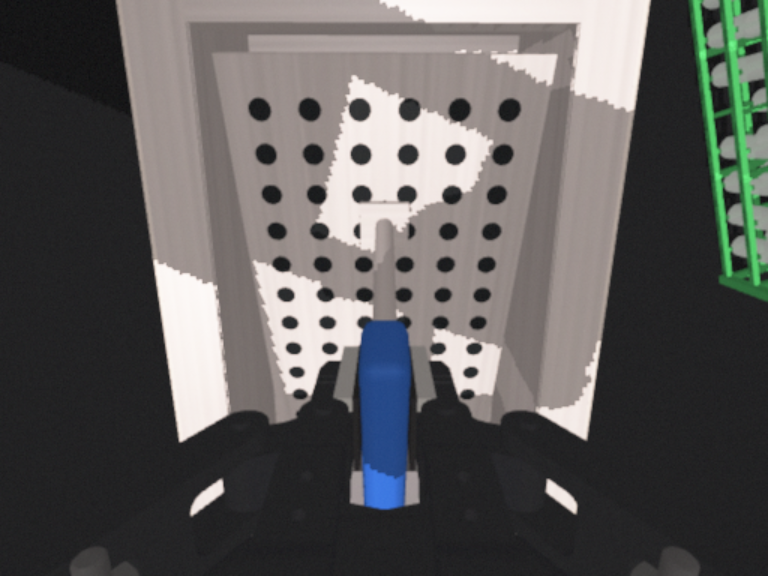

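View pics/scene14.png

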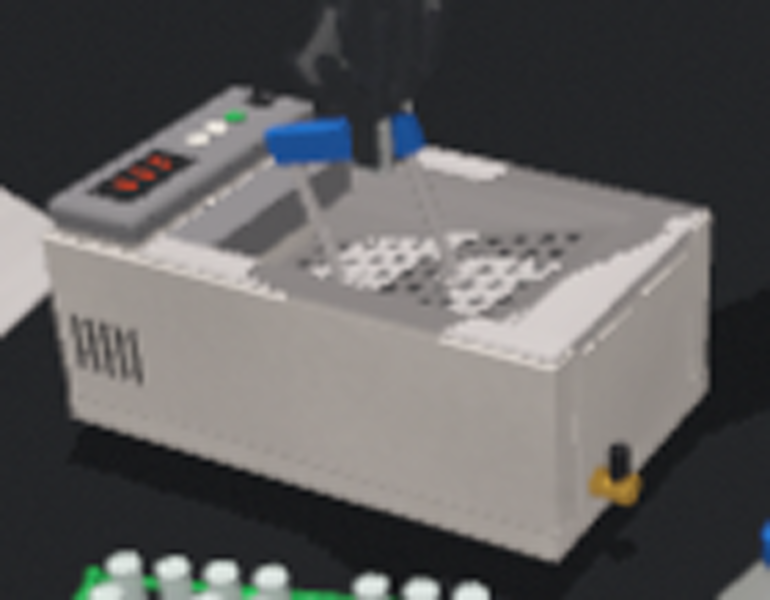

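play_rows --series '[{"delta_pos":[3.8,0,3],"spin":0},{"delta_pos":[7.6,0,6.2],"spin":0},{"delta_pos":[11.3,0,9.5],"spin":0},{"delta_pos":[14.9,0,12.8],"spin":0},{"delta_pos":[18.3,0,16.3],"spin":0},{"delta_pos":[21.7,0,19.9],"spin":0},{"delta_pos":[25,0,23.7],"spin":0},{"delta_pos":[25,0,23.7],"spin":0}]'

```text
clock: 20.9
tcp_pos: [0.5636, -0.2461, 0.1751]
tcp_rot: [[0.217, 0.976, 0.002], [0.976, -0.217, 0.001], [0.001, 0.001, -1.0]]
contact_force: [1.8, 5.9, 1.2]
grip_width: 0.0137
```

```bash
python3 st.py
```

```text
clock 20.9 bath xyz [ 2.7 -0.  25.1] F bath [ 6.17 -0.42  1.18] M bath [ 0.06 -0.57 -0.  ] w 0.013728487498309665
```

play_rows --series '[{"delta_pos":[2.5,0,1],"spin":0},{"delta_pos":[4,0,2.5],"spin":0},{"delta_pos":[5.5,0,4],"spin":0},{"delta_pos":[7,0,5.5],"spin":0},{"delta_pos":[8.5,0,7],"spin":0},{"delta_pos":[8.5,0,7],"spin":0}]'

```text
clock: 21.5
tcp_pos: [0.5642, -0.2388, 0.1678]
tcp_rot: [[0.217, 0.976, -0.001], [0.976, -0.217, -0.0], [-0.0, -0.001, -1.0]]
contact_force: [0.7, -1.1, -4.0]
grip_width: 0.0134
```

```bash
python3 st.py;  python3 -c "
from h import *
p=ctrl.get_image('wrist');cv2.imwrite('pics/w15.png',cv2.resize(p['image'],(768,576)))"
```

```text
clock 21.5 bath xyz [10.   1.  17.8] F bath [-0.95 -0.9  -4.05] M bath [-0.12  0.43  0.07] w 0.01337201826619098
```

View pics/w15.png

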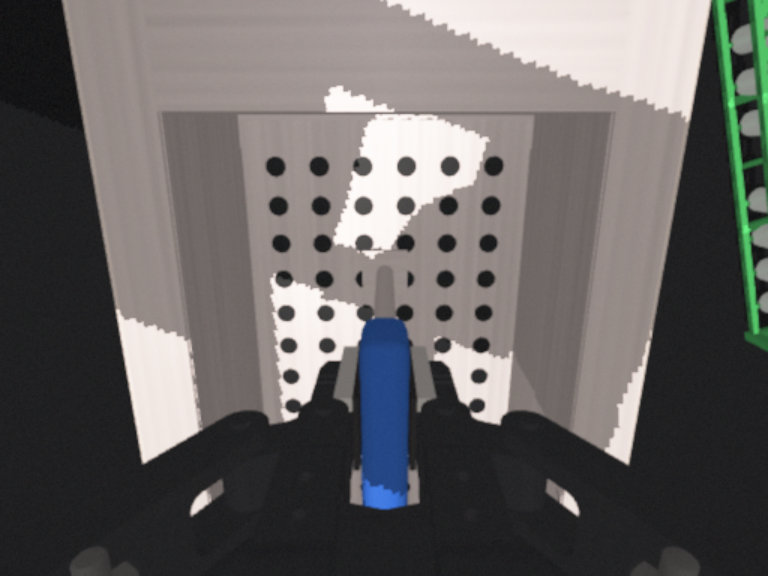

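play_rows --series '[{"delta_pos":[0.3,0,1],"spin":0},{"delta_pos":[0.5,0,2],"spin":0},{"delta_pos":[0.5,0,2],"spin":0}]'

```text
clock: 21.85
tcp_pos: [0.5647, -0.2377, 0.1666]
tcp_rot: [[0.217, 0.976, -0.0], [0.976, -0.217, 0.001], [0.001, -0.001, -1.0]]
contact_force: [-0.4, 1.3, -1.6]
grip_width: 0.0135
```

```bash
python3 st.py
```

```text
clock 21.85 bath xyz [11.1  0.7 16.6] F bath [ 1.15  0.63 -1.59] M bath [ 0.12  0.04 -0.02] w 0.013500829195233108
```

play_rows --series '[{"delta_pos":[0.3,0,1],"spin":0},{"delta_pos":[0.5,0,2],"spin":0},{"delta_pos":[0.5,0,2],"spin":0}]'

```text
clock: 22.15
tcp_pos: [0.5652, -0.237, 0.1649]
tcp_rot: [[0.217, 0.976, 0.001], [0.976, -0.217, 0.001], [0.001, 0.0, -1.0]]
contact_force: [0.3, 3.4, -0.2]
grip_width: 0.0135
```

```bash
python3 st.py;  python3 -c "
from h import *
p=ctrl.get_image('wrist');cv2.imwrite('pics/w16.png',cv2.resize(p['image'],(768,576)));np.savez('w16.npz',**p)
n='scene'
p=ctrl.get_image(n)
c=p['image'][130:250,145:285]
cv2.imwrite('pics/%s16.png'%n,cv2.resize(c,None,fx=5.5,fy=5,interpolation=cv2.INTER_CUBIC))"
```

```text
clock 22.15 bath xyz [11.9  0.4 14.9] F bath [ 3.36  0.46 -0.24] M bath [ 0.11 -0.22 -0.12] w 0.013468584807649394
```

View pics/scene16.png

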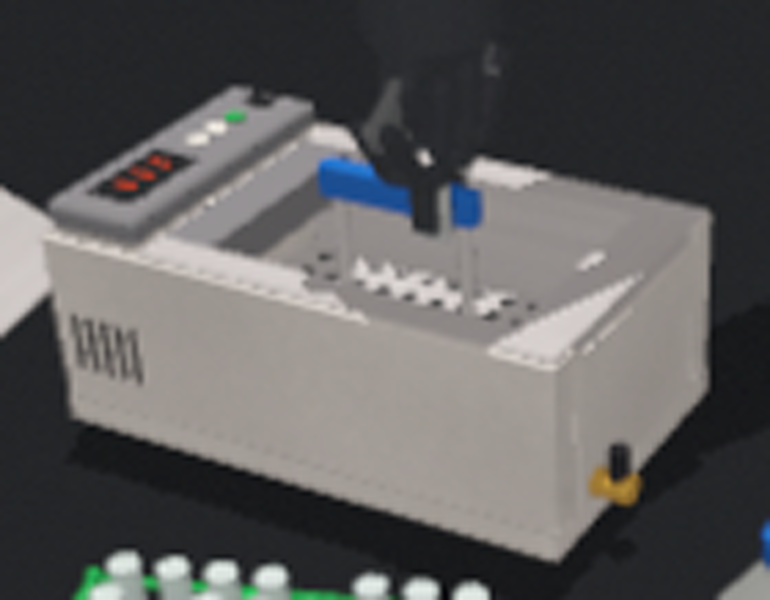

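View pics/w16.png

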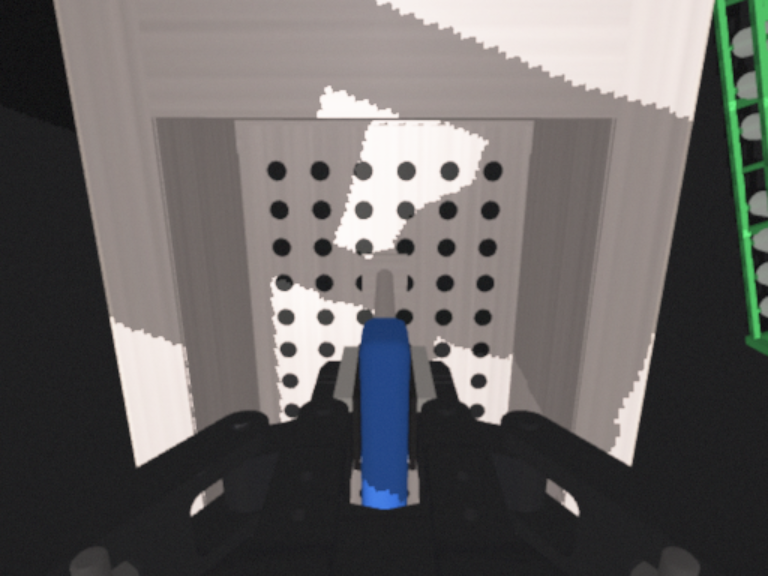

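```bash
cat > hole.py <<'E'
from tilt import *
import sys
def holes(img, thr=60):
    g=cv2.cvtColor(img,cv2.COLOR_BGR2GRAY)
    return g
def fit(W, rows, p0):
    # rows: list of (xlocal, row_px, col_left(y=+50), col_right(y=-50)) in 1.5x px
    o=[]
    for x,r,cl,cr in rows:
        o+= [(W,(x,50,5),((cl+.5)/1.5-.5,(r+.5)/1.5-.5)),(W,(x,-50,5),((cr+.5)/1.5-.5,(r+.5)/1.5-.5))]
    p,e=tfit(o,p0); 
    R=Ro.from_euler('ZYX',[p[3],-p[4],p[5]]); b=np.array([.563,-.2487,.15]);Rb=Ro.from_euler('Z',1.351)
    print('pose',np.round(p,4),'res',np.round(np.abs(e).max(0),2))
    for X in [(-110,0,0),(110,0,0),(25,0,100)]: print(X,np.round(Rb.inv().apply(p[:3]+R.apply(np.array(X)/1000)-b)*1000,1))
E
python3 - <<'E'
from hole import *
W=dict(np.load('w16.npz'))
fit(W,[(90,171,277,493),(72,210,279.5,490.5),(54,247,282,488),(36,283,284,485.5),(18,317,286,483),(0,349.5,288.5,481),(-18,381,290.5,479),(-36,411,292,477)],[.56,-.26,.07,1.351,0,0])
W=dict(np.load('w14.npz'))
fit(W,[(90,109,260,510),(72,155,266,503),(54,195,272,497),(36,231,277.5,491.5),(18,264,282,487),(0,294.5,286,482),(-18,322.5,290,478),(-36,348.5,294,474)],[.56,-.26,.07,1.351,0.3,0])
W=dict(np.load('w13.npz'))
fit(W,[(90,88,252,517),(72,135,260,509),(54,176,267,502),(36,213,274,495),(18,246,280,490),(0,276,285,484),(-18,302.5,290,480)],[.56,-.26,.07,1.351,0.4,0])
E
python3 st.py
```

```text
pose [ 5.6060e-01 -2.6150e-01  7.3500e-02  1.3509e+00  3.4000e-03  2.0000e-04] res [0.2  0.22]
(-110, 0, 0) [-123.    -0.4  -76.8]
(110, 0, 0) [ 97.   -0.4 -76.1]
(25, 0, 100) [11.6 -0.4 23.6]
pose [ 5.5980e-01 -2.6570e-01  1.0520e-01  1.3507e+00  3.0540e-01  6.0000e-04] res [0.28 0.59]
(-110, 0, 0) [-122.2   -0.5  -77.8]
(110, 0, 0) [ 87.6  -0.6 -11.7]
(25, 0, 100) [-23.5  -0.6  58.1]
pose [ 5.6160e-01 -2.5450e-01  1.4150e-01  1.3511e+00  4.0750e-01 -5.0000e-04] res [0.4  0.24]
(-110, 0, 0) [-1.07e+02  1.00e-01 -5.21e+01]
(110, 0, 0) [95.   0.2 35.1]
(25, 0, 100) [-22.7   0.2  93.2]
clock 22.25 bath xyz [11.6  0.3 14.8] F bath [ 3.78  1.36 -0.05] M bath [ 0.11 -0.23 -0.09] w 0.013610119764088399
```

play_rows --series '[{"delta_pos":[2,0,-0.5],"spin":0},{"delta_pos":[4,0,-0.5],"spin":0},{"delta_pos":[6,0,-0.5],"spin":0},{"delta_pos":[8,0,-0.5],"spin":0},{"delta_pos":[9,0,-0.5],"spin":0},{"delta_pos":[9,0,-0.5],"spin":0}]'

```text
clock: 22.85
tcp_pos: [0.5668, -0.2287, 0.1649]
tcp_rot: [[0.217, 0.976, -0.0], [0.976, -0.217, 0.0], [0.0, -0.0, -1.0]]
contact_force: [-0.0, -0.5, -3.9]
grip_width: 0.0137
```

```bash
python3 st.py
```

```text
clock 22.85 bath xyz [20.3  0.6 14.9] F bath [-0.47 -0.06 -3.91] M bath [-0.04  0.3  -0.  ] w 0.01373415660115253
```

play_rows --series '[{"delta_pos":[1,0,1],"spin":0},{"delta_pos":[2,0,1],"spin":0},{"delta_pos":[3,0,1],"spin":0},{"delta_pos":[4,0,1],"spin":0},{"delta_pos":[4,0,1],"spin":0}]'

```text
clock: 23.35
tcp_pos: [0.5678, -0.2248, 0.1641]
tcp_rot: [[0.217, 0.976, 0.0], [0.976, -0.217, 0.0], [0.0, 0.0, -1.0]]
contact_force: [0.0, -1.2, -2.6]
grip_width: 0.0135
```

```bash
python3 st.py
```

```text
clock 23.35 bath xyz [24.4  0.5 14.1] F bath [-1.18 -0.31 -2.65] M bath [0.02 0.42 0.05] w 0.01352722579897803
```

play_rows --series '[{"delta_pos":[0.7,0,0.5],"spin":0},{"delta_pos":[1.4,0,0.5],"spin":0},{"delta_pos":[2,0,0.5],"spin":0},{"delta_pos":[2,0,0.5],"spin":0}]'

```text
clock: 23.75
tcp_pos: [0.568, -0.2245, 0.1639]
tcp_rot: [[0.217, 0.976, -0.0], [0.976, -0.217, -0.003], [-0.003, 0.0, -1.0]]
contact_force: [-1.2, -5.4, -3.2]
grip_width: 0.0134
```

```bash
python3 st.py;  python3 -c "
from h import *
p=ctrl.get_image('wrist');cv2.imwrite('pics/w17.png',cv2.resize(p['image'],(768,576)));np.savez('w17.npz',**p)"
```

```text
clock 23.75 bath xyz [24.7  0.4 13.9] F bath [-5.49 -0.04 -3.23] M bath [0.16 0.99 0.02] w 0.013391671296890256
```

View pics/w17.png

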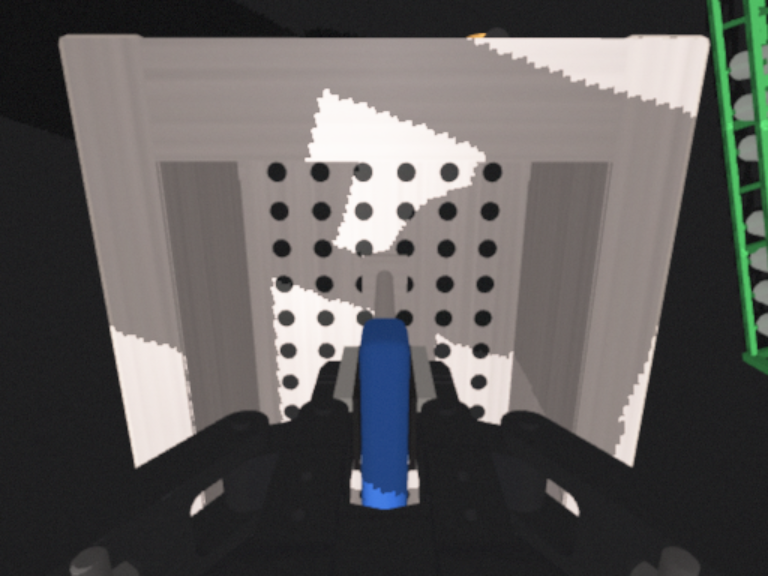

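play_rows --series '[{"delta_pos":[-0.5,0,1],"spin":0},{"delta_pos":[-1,0,2],"spin":0},{"delta_pos":[-1,0,2.5],"spin":0},{"delta_pos":[-1,0,2.5],"spin":0}]'

```text
clock: 24.2
tcp_pos: [0.568, -0.2246, 0.1638]
tcp_rot: [[0.217, 0.976, -0.0], [0.976, -0.217, -0.001], [-0.001, 0.0, -1.0]]
contact_force: [-5.9, 0.0, 7.8]
grip_width: 0.0136
```

```bash
python3 st.py
python3 - <<'E'
from hole import *
W=dict(np.load('w17.npz'))
fit(W,[(90,172,277,492.5),(72,211,279.5,490.5),(54,248,282,488),(36,284,284,485.5),(18,318,286,483),(0,350.5,288.5,481),(-18,382,290.5,479),(-36,412,292,477)],[.56,-.26,.07,1.351,0,0])
E
```

```text
clock 24.2 bath xyz [24.6  0.4 13.8] F bath [-1.27  5.73  7.78] M bath [ 0.91  0.67 -0.07] w 0.013581905923879123
pose [ 5.6310e-01 -2.4980e-01  7.2900e-02  1.3511e+00 -3.0000e-03  1.0000e-04] res [0.22 0.2 ]
(-110, 0, 0) [-111.    -0.4  -76.8]
(110, 0, 0) [109.   -0.3 -77.5]
(25, 0, 100) [24.3 -0.3 22.8]
```

play_rows --series '[{"delta_pos":[0,0,-1],"spin":0},{"delta_pos":[0,0,-2],"spin":0},{"delta_pos":[0,0,-2],"spin":0}]'

```text
clock: 24.5
tcp_pos: [0.568, -0.2245, 0.1639]
tcp_rot: [[0.217, 0.976, 0.0], [0.976, -0.217, -0.001], [-0.001, 0.0, -1.0]]
contact_force: [-4.6, -3.7, 3.2]
grip_width: 0.0137
```

```bash
python3 st.py
```

```text
clock 24.5 bath xyz [24.7  0.4 13.9] F bath [-4.65  3.68  3.2 ] M bath [ 0.49  0.78 -0.03] w 0.013688087326871963
```

play_rows --series '[{"delta_pos":[0,0,0],"spin":0},{"delta_pos":[0,0,0],"spin":0},{"delta_pos":[0,0,0],"spin":0},{"delta_pos":[0,0,0],"spin":0},{"delta_pos":[0,0,0],"spin":0},{"delta_pos":[0,0,0],"spin":0}]' --gripper 0.6

```text
clock: 25.1
tcp_pos: [0.568, -0.2238, 0.163]
tcp_rot: [[0.217, 0.976, 0.0], [0.976, -0.217, 0.0], [0.0, -0.0, -1.0]]
contact_force: [-0.1, -0.3, -0.6]
grip_width: 0.0511
```

```bash
python3 st.py;  python3 -c "
from h import *
p=ctrl.get_image('wrist');cv2.imwrite('pics/w18.png',cv2.resize(p['image'],(768,576)));np.savez('w18.npz',**p)"
```

```text
clock 25.1 bath xyz [25.4  0.5 13. ] F bath [-0.29  0.04 -0.62] M bath [ 0.02 -0.03 -0.06] w 0.05112683160913334
```

View pics/w18.png

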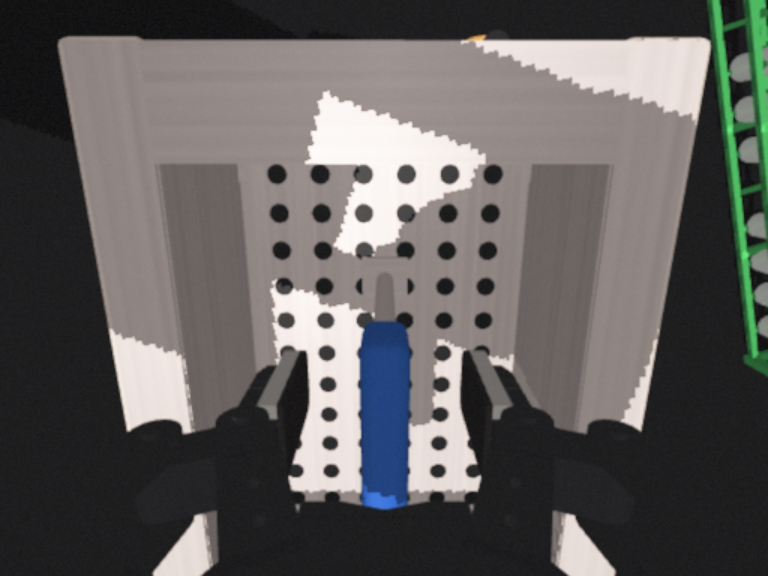

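play_rows --series '[{"delta_pos":[0,0,-10],"spin":0},{"delta_pos":[0,0,-30],"spin":0},{"delta_pos":[0,0,-60],"spin":0},{"delta_pos":[0,0,-95],"spin":0},{"delta_pos":[0,0,-130],"spin":0},{"delta_pos":[0,0,-160],"spin":0},{"delta_pos":[0,0,-180],"spin":0},{"delta_pos":[0,0,-180],"spin":0}]'

```text
clock: 25.95
tcp_pos: [0.5698, -0.2249, 0.3489]
tcp_rot: [[0.217, 0.976, 0.009], [0.976, -0.217, -0.004], [-0.002, 0.009, -1.0]]
contact_force: [0.8, 0.1, 0.1]
grip_width: 0.051
```

play_rows --series '[{"delta_pos":[-15,0,0],"spin":0},{"delta_pos":[-30,0,0],"spin":0},{"delta_pos":[-30,0,0],"spin":0},{"delta_pos":[-30,0,0],"spin":0}]'

```text
clock: 26.35
tcp_pos: [0.5606, -0.2539, 0.3412]
tcp_rot: [[0.219, 0.976, -0.003], [0.976, -0.219, 0.002], [0.001, -0.003, -1.0]]
contact_force: [0.1, -0.5, -0.3]
grip_width: 0.0514
```

```bash
python3 st.py;  python3 -c "
from h import *
p=ctrl.get_image('wrist');cv2.imwrite('pics/w19.png',cv2.resize(p['image'],(768,576),interpolation=cv2.INTER_CUBIC));np.savez('w19.npz',**p)
p=ctrl.get_image('scene');cv2.imwrite('pics/s19.png',p['image'])"
```

```text
clock 26.35 bath xyz [ -5.6   1.2 191.2] F bath [-0.44 -0.25 -0.27] M bath [ 0.05  0.04 -0.  ] w 0.051368529856842114
```

View pics/w19.png

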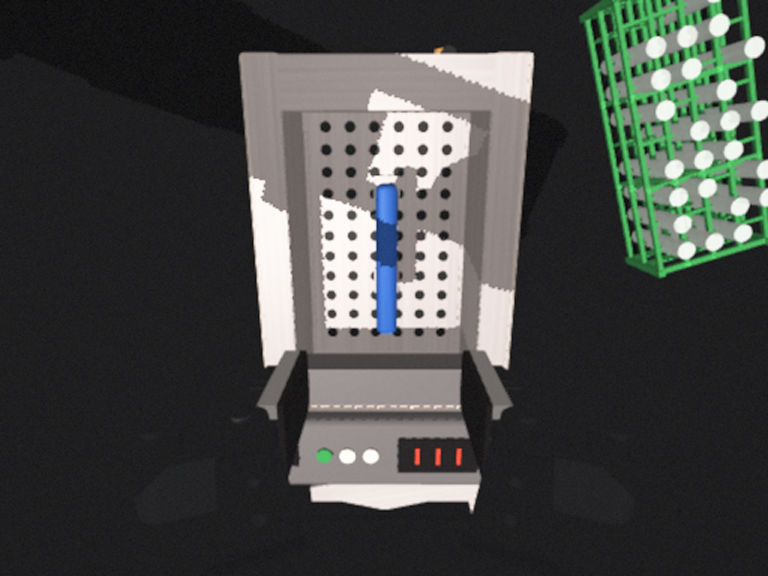

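View pics/s19.png

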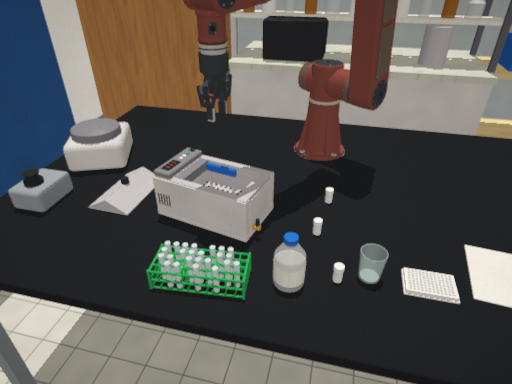

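```bash
python3 - <<'E'
from hole import *
W=dict(np.load('w19.npz'))
fit(W,[(90,127,325.5,447),(72,150,326,446.5),(54,172,327,446),(0,236,329,444.5),(-36,276,330.5,443),(-90,331.5,332.5,441)],[.56,-.26,.07,1.351,0,0])
E
python3 st.py
```

```text
pose [ 5.6320e-01 -2.5020e-01  7.2400e-02  1.3526e+00  2.1000e-03 -1.0000e-04] res [0.48 0.36]
(-110, 0, 0) [-111.5   -0.8  -77.8]
(110, 0, 0) [108.5  -0.4 -77.3]
(25, 0, 100) [23.3 -0.5 22.5]
clock 26.45 bath xyz [ -4.9   0.9 191.9] F bath [ 0.46 -0.4   0.01] M bath [0.05 0.01 0.04] w 0.05148286756512794
```

```bash
python3 -c "
from h import *
print(ctrl.sign_off())"
```

```text
the job is handed in; nothing more can be done
None
```

The base tray is back in the bath, flat on both ledges and butted against the wall under the narrow rim. I let go of it, lifted the gripper clear, and handed the job in at about 26.5 s on the robot's clock.

- **Slanting the tray:** I pinched the handle 25 mm off its middle, expecting the tray to tilt under its own weight, but the grip held it flat. I tilted it to about 0.41 rad by pressing it lightly against the narrow rim's edge. The first press pushed with about 13 N up and up to 9 N sideways, and the tilt measured only about 0.24 rad, so I pressed a second time.
- **Fitting it:** I slid the low end under the deck to the end wall and lowered it until it met the ledge, about 80 mm below the rim by feel. I then swung the other end down past the rim, seated the tray, and slid it about 13 mm until it stopped against the wall.
- **Final position:** The last picture put the tilt at 0.002 rad and the sideways offset under 1 mm. The end measured at x = 108.5 mm, against the wall at 108 mm.
- **Forces and bench:** Readings between moves never passed about 13 N, and nothing touched the robot at the end. In the final scene picture, the other things on the bench looked unmoved, though I only judged that by eye.
- **One disagreement:** The camera put the tray's underside about 77.5 mm below the rim, while feel gave about 80 mm. That is roughly within the 2 mm camera calibration.

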